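# Proof a row of printing blocks on the cranked roller press

## Robot

A 7-joint arm with a two-finger parallel gripper is mounted at the origin on the work surface; the furniture and walls round the work are solid. World frame = base frame: x ahead of the robot, y to its left, z up, the work surface at z = 0. Lengths are in m, angles in rad, forces in N, time in s.
With the tool pointing down it reaches from about 0.35 to 0.9 m from the base axis. Payload 7.2 kg.
Tool frame: the origin (TCP) lies midway between the tips of the shut fingers; the grasp point (between the pads) lies r.pinch_z behind it (r.pinch_z is the distance from the TCP to the grasp point, in m); z points along the fingers, y is the line along which they close (so a half turn about z gives the same grasp; the last joint's range is limited). The gripper opens to 85 mm and grips with 20 to 120 N. Pads are 22 mm wide; open, the fingers measure 114 mm over their backs; the gripper's body (76 mm by 85 mm) begins 54 mm behind the grasp point. The pads swing forward as they close: fully open they stand 13 mm farther back than shut.
Start: joints at [-1.294, 0.411, -0.013, 1.596, 0.006, 1.134, -0.082], TCP at [0.211, 0.588, 0.192] pointing down, gripper open.
Joint ranges: [-2.95, 2.95], [-0.29, 1.99], [-1.47, 1.44], [0.14, 2.54], [-1.03, 4.17], [0.13, 1.85], [-2.86, 2.86]. Speed limits (rad/s): [2.39, 2.39, 3.01, 3.01, 3.14, 3.14, 3.14].

## Interface

Orientations are given as a unit quaternion [w, x, y, z].
In Python, from station import r gives the robot as it stands.
- The arm moves only by the tool servo_tool, never from a script. Its argument "plan" is text: rows parted by semicolons, each of 6 numbers parted by spaces: the shift along the tool's x, y, z in units of 15 cm (1.0 is 15 cm), then the turn, a rotation vector about the tool's x, y, z in units of pi/2 rad (1.0 is pi/2 rad). A call has 1 to 12 rows; each row is the pose to reach, as a shift and turn from the pose commanded when the call began, along the tool's axes at that moment; what a row does not reach only later rows make up. A row lasts 1/8 s, in which the tool goes at most 62.5 mm and 10.7 degrees, less where a joint would pass 70% of its speed; a pose out of reach is approached as far as the arm can. A call with a number of a shift or a turn outside -1 to 1 is refused whole. A call with a gripper value outside its range is refused whole. "jaw" is the closure in counts, from 0 (fully open) to 255 (shut), set as the call begins (left out, the last holds). The fingers move at their own pace and stop on an object; "force" is the grip in N (left out, the last holds). Time passes only in rows, so rows that repeat a pose let the fingers close. It gives the time, the measured TCP pose, the force, the opening and the grip force at its end, in the units of the state.
- r.observe(): the state, without advancing time (a new reading comes with each control period).
- r.grab_frame(name): name is "side" or "top" or "wrist"; returns the picture (384x512x3 uint8, blue, green, red); there is no depth.
- r.camera_params(name): a dict with "camera_matrix" (3x3 intrinsics, pixels), "R" (3x3) and "t" (3): a world point X has camera coordinates R X + t; the wrist camera has in their place "hand_eye" (4x4, takes a point from camera to tool coordinates, whose origin is the TCP and whose axes are the flange's). Camera axes: x right, y down, z forward; pixel columns grow to the right and rows downward; lengths in m; the calibration is good to about 2 mm. A picture is of the moment at which its call begins: read the wrist's pose just before it. camera_params takes no time and is no camera call.
- r.finish_job(): hands the job in; it is judged then, once.
Trained networks look in the newest picture that a camera, given by its name, has taken for a name from the list of things; names that differ only in an ending like _2 or _b are one class to them, and where a whole thing is asked for, a point or a joint stands for the part that bears it (a point fixed in the world has none). Each returns a list of dicts, best first, with "score" (0 to 1); they miss things now and then, are a little off and sometimes report something else, mostly with a low value. They report only what shows in the picture. A call takes as long as a camera call.
- r.regions_of(query, camera): "pixels" (384x512 bool, what is visible of it) and "box" ([left, top, right, bottom] in pixels, round what is visible of it).
- r.pinpoint(query, camera): "xy" ([column, row] in pixels: a listed point, or the origin of a listed thing).
The state is a dict: "clock": time; "q": joint angles; "qd": joint speeds; "effort": joint torques, N m; "tcp_pos": TCP position; "orientation": TCP orientation; "force": force on the tool from outside, world axes, zero at the start; "ft_torque": the same for the moment, N m; "grip_width": finger opening in m; "gripper_force": force on a finger pad.
Only numpy, scipy, OpenCV 4.12 (cv2) and the standard library are available. Lean on these libraries where they do the work, as an engineer would, in place of code of your own. Each camera call takes 0.05 s, during which the arm holds its last target. There are 200 camera calls.

## Task

Lay every printing block that is on the table face up and square in a bay of the press bed, one to a bay with its long side across the bed, and turn the red tension knob until the black pointer stands at the red mark. Only then take the crank from its wooden tray, seat it fully on the square shaft and wind it clockwise, three full turns, until the roller carriage has crossed the bed to the stops at its other end. Finally lift the crank off and lay it flat in its tray again, leaving the blocks in the bed, the tension set, and the ink jars undisturbed.

Things in the scene. Friction and masses are not known exactly. Their poses are not given: they have to be found in the camera images.
- press: Fixed blue proof press, 420 mm along its y, base top at z 30 mm. Origin at table level under the middle of the bed; x to the back, y along the bed. On its front apron, in local mm: gear tower 64 mm square, 100 mm high, with the crank shaft, at (-115, -165); red tension knob at (-115, -25); tension gauge at x -115, y 30 to 100.
- carriage (a joint): Travel of the grey roller carriage (114 mm across the bed, 50 mm long, top at z 93 mm), m along press +y: 0 = parked at the -y end, middle at local y -165 mm; 0.33 = at the +y stops. Only the crank shaft moves it: 17.5 mm per rad, 3 turns for the whole way. The roller passes 3 mm over blocks lying flat in the bed.
- crank_shaft (a joint): Turn of the square drive shaft, rad, 0 at the start with its flats square to the press; grows clockwise seen from above; stops at 18.85 (3 turns, carriage fully over). Stiff: about 0.1 N m, so 2 to 3 N at the crank grip; it stays where it is left.
- shaft_seat (a point): Top of the dark round collar (38 mm diameter) on the tower, on the shaft's axis, at z 106 mm; fixed axes of the press. The crank's underside rests here when it is fully on.
- shaft_top (a point): Rounded top end of the upright square steel shaft (16 mm square), 33.5 mm above the collar; its x and y axes are along the flats and turn with the shaft.
- crank: Loose dark crank, 0.22 kg. Origin: centre of the hub's underside, z up. Hub 34 mm square (along x, y), 60 mm high, socket 19.5 mm square and 42 mm deep from below; fits the shaft in any of four quarter turns. Flat arm 24 mm wide, 12 mm thick, at the hub's foot, runs along +x to 75 mm and carries an upright spinning orange grip. Carry it by the hub.
- grip_mid (a point): Point on the axis of the crank's orange grip, 60 mm from the hub's axis, 43.5 mm above the crank's underside. The grip is 26 mm in diameter, 14 to 66 mm above the underside, and spins freely on the arm: hold it to wind. The point turns with the grip.
- crank_foot (a point): Underside of the crank arm below the orange grip (crank local x 60 mm, z 0).
- crank_tray: Fixed shallow wooden tray that is the crank's place: 150 mm along its x, 90 mm along its y, outside, 14 mm high, walls and floor 4 mm thick. Origin at the centre of its underside.
- knob_bar (a point): Middle of the red bar of the tension knob, on its upright axis, z 72 mm. The bar is 60 mm long along the point's x, 14 mm thick along y, 32 mm high (z 56 to 88 mm), white tick at its +x end. The point turns with the knob.
- tension_knob (a joint): Turn of the tension knob, rad; 0 at the start, grows clockwise seen from above, up to 6.4. Friction 0.1 N m; it stays where it is left.
- pointer (a point): Black pointer of the sprung tension gauge, a bar 26 mm by 5 mm. It moves along press +y by 10 mm for each radian the knob is turned clockwise, and back if it is turned back. Axes of the press.
- mark (a point): Centre line of the small red set mark (6 mm wide along press y) beside the pointer's track, 20 to 45 mm up the scale; it does not move during the job. When the tension is right this point and the pointer coincide along press y.
- bay0 (a point): Centre of bay 0 of the printing bed, on the bed's surface (z 30 mm), axes of the press. Bays follow one another along press y, 54 mm apart, each a shallow pocket 50 mm along y by 68 mm along x between red ribs 4 mm wide and 6 mm high.
- bay1 (a point): Centre of bay 1 of the printing bed, on the bed's surface (z 30 mm), axes of the press. Bays follow one another along press y, 54 mm apart, each a shallow pocket 50 mm along y by 68 mm along x between red ribs 4 mm wide and 6 mm high.
- bay2 (a point): Centre of bay 2 of the printing bed, on the bed's surface (z 30 mm), axes of the press. Bays follow one another along press y, 54 mm apart, each a shallow pocket 50 mm along y by 68 mm along x between red ribs 4 mm wide and 6 mm high.
- bay3 (a point): Centre of bay 3 of the printing bed, on the bed's surface (z 30 mm), axes of the press. Bays follow one another along press y, 54 mm apart, each a shallow pocket 50 mm along y by 68 mm along x between red ribs 4 mm wide and 6 mm high.
- block0: Loose printing block, wood with a grey face bearing an orange disc: 60 mm along x, 42 mm along y, 28 mm high, about 0.12 kg. Origin at the centre of its underside. In the bed its 60 mm side goes across the bed (along press x), either way round. May be absent.
- block1: Loose printing block, wood with a grey face bearing green bars: 60 mm along x, 42 mm along y, 28 mm high, about 0.12 kg. Origin at the centre of its underside. In the bed its 60 mm side goes across the bed (along press x), either way round. May be absent.
- block2: Loose printing block, wood with a grey face bearing a blue lozenge: 60 mm along x, 42 mm along y, 28 mm high, about 0.12 kg. Origin at the centre of its underside. In the bed its 60 mm side goes across the bed (along press x), either way round. May be absent.
- block3: Loose printing block, wood with a grey face bearing six red dots: 60 mm along x, 42 mm along y, 28 mm high, about 0.12 kg. Origin at the centre of its underside. In the bed its 60 mm side goes across the bed (along press x), either way round. May be absent.
- jar_tangerine: Bystander: ink jar with orange lid, 74 mm diameter, 85 mm high. Origin at the centre of its underside.
- jar_black: Bystander: ink jar with black lid, 74 mm diameter, 85 mm high. Origin at the centre of its underside.

How it is judged:
By the outcome, as a careful person would: the job done as asked, in the order asked, and still so for the second after the job is handed in, with the robot touching nothing.
Of block0, block1, block2, block3 only 2 to 4 are there at a start; the rules pass over those that are not, and their reading is None.
At some moment in a run one of block0, block1, block2, block3 may be knocked a few centimetres aside while the robot is not near it.
Once in a run the grip may slacken for a moment while it holds something.
It also fails if it takes over 210 s, if anything falls off the work surface, if the arm or the gripper's body presses on something with over 40 N, if the wrist force passes 120 N, or if a joint passes its speed limit or range.

## Working session

There is one attempt and no reset: what is moved stays moved. The work goes in short steps, Python scripts to look and compute and a tool call to move; the robot and the scene stay as the last step left them, time stands still between calls to the robot, and variables do not carry over. Pictures are saved under pics/ and viewed, at most 14 in all, crops included, and the job is handed in when it is done.

Besides the shell and the picture viewer there is one more tool, called after ">>>" as name(argument=value, ...), one argument or row to a line, values as JSON. servo_tool: Moves the arm, as the interface text tells. Shifts and turns lie within -1 to 1; 1 stands for 15 cm of shift or pi/2 rad of turn. Its arguments: {"type":"object","properties":{"plan":{"type":"string"},"jaw":{"type":"number"},"force":{"type":"number"}},"required":["plan"]}

```bash
ls; mkdir -p pics; python3 - <<'E'
from station import r
import cv2,numpy as np
s=r.observe();print(s['clock'],s['tcp_pos'],s['orientation'],r.pinch_z,s['grip_width'])
for c in ['top','side']:
    im=r.grab_frame(c);cv2.imwrite(f'pics/{c}0.png',im)
    p=r.camera_params(c);print(c,np.round(p['camera_matrix'],1).tolist(),np.round(p['R'],3).tolist(),np.round(p['t'],3).tolist())
    for q in ['press','bay0','bay1','bay2','bay3','block0','block1','block2','block3','crank','grip_mid','crank_foot','crank_tray','knob_bar','pointer','mark','shaft_top','shaft_seat','jar_tangerine','jar_black']:
        try: print(c,q,[(round(d['score'],2),np.round(d['xy'],1).tolist()) for d in r.pinpoint(q,c)[:2]])
        except Exception as e: print(q,e)
print(r.camera_params('wrist'))
print(r.observe()['clock'])
E
```

```text
pics
0.0 [0.2111116  0.58766257 0.19114934] [-8.51172075e-05  1.71544816e-01  9.85175986e-01 -8.03864671e-04] 0.0187 0.08568058627749217
top [[489.9, 0.0, 248.0], [0.0, 489.9, 195.1], [0.0, 0.0, 1.0]] [[-0.009, -1.0, -0.003], [-0.977, 0.009, -0.214], [0.214, 0.001, -0.977]] [0.106, 0.515, 1.19]
top press [(0.63, [301.4, 167.2]), (0.46, [314.3, 202.7])]
top bay0 [(0.79, [311.0, 163.1]), (0.72, [289.4, 161.0])]
top bay1 [(0.79, [311.0, 163.1]), (0.72, [289.4, 161.0])]
top bay2 [(0.79, [311.0, 163.1]), (0.72, [289.4, 161.0])]
top bay3 [(0.79, [311.0, 163.1]), (0.72, [289.4, 161.0])]
top block0 [(0.92, [173.1, 191.4]), (0.77, [135.6, 187.3])]
top block1 [(0.92, [173.1, 191.4]), (0.77, [135.6, 187.3])]
top block2 [(0.92, [173.1, 191.4]), (0.77, [135.6, 187.3])]
top block3 [(0.92, [173.1, 191.4]), (0.77, [135.6, 187.3])]
top crank [(0.6, [231.5, 222.3])]
top grip_mid [(0.47, [375.0, 198.4]), (0.44, [226.6, 243.3])]
top crank_foot [(0.65, [226.8, 248.4]), (0.64, [224.4, 234.2])]
top crank_tray [(0.85, [224.6, 232.0]), (0.22, [130.5, 242.7])]
top knob_bar [(0.83, [311.6, 201.8]), (0.71, [226
[... 1191 characters left out ...]
51, [258.1, 262.4])]
side shaft_seat [(0.89, [259.7, 276.2]), (0.36, [304.8, 258.0])]
side jar_tangerine [(0.59, [212.8, 268.3])]
side jar_black [(0.66, [192.7, 307.7])]
{'camera_matrix': array([[291.56723207,   0.        , 252.24515376],
       [  0.        , 291.56723207, 189.50290443],
       [  0.        ,   0.        ,   1.        ]]), 'hand_eye': array([[-1.66341830e-04, -9.62704338e-01, -2.70555596e-01,
         6.93469169e-02],
       [ 9.99999986e-01, -1.61732945e-04, -3.93295131e-05,
        -1.49075268e-04],
       [-5.89506059e-06, -2.70555599e-01,  9.62704351e-01,
        -1.81518098e-01],
       [ 0.00000000e+00,  0.00000000e+00,  0.00000000e+00,
         1.00000000e+00]])}
2.1
```

```bash
python3 - <<'E'
import cv2
t=cv2.imread('pics/top0.png');s=cv2.imread('pics/side0.png')
cv2.imwrite('pics/t1.png',cv2.resize(t[100:300,90:410],None,fx=2.5,fy=2.5,interpolation=cv2.INTER_CUBIC))
cv2.imwrite('pics/s1.png',cv2.resize(s[130:330,150:410],None,fx=3,fy=3,interpolation=cv2.INTER_CUBIC))
E
```

```text
(no output)
```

View pics/t1.png

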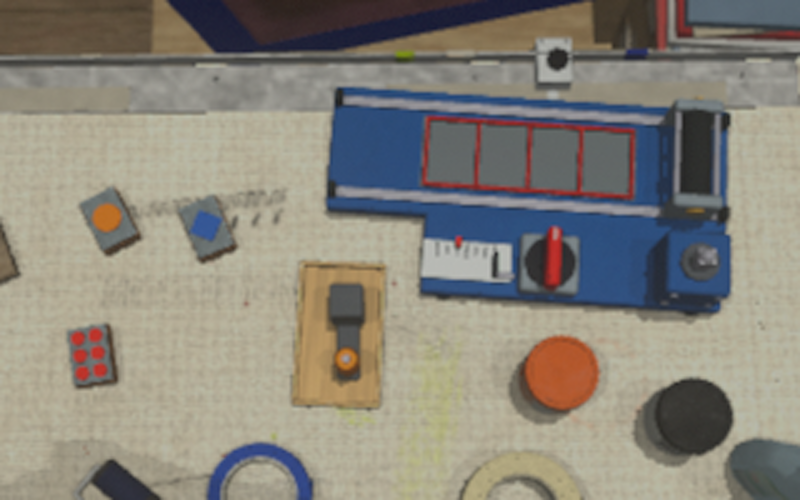

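View pics/s1.png

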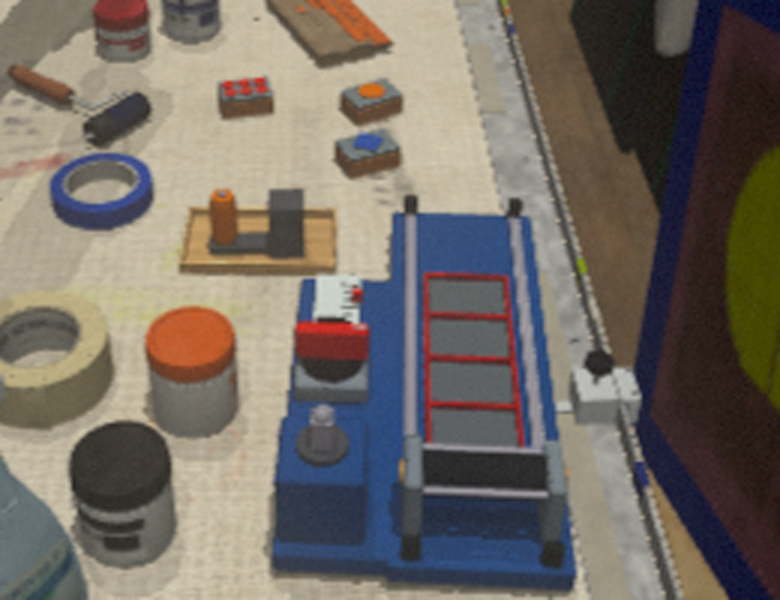

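The scene holds three face-up blocks: orange disc at top px (133,187), blue lozenge (173,190), red dots (127,242). The tray with the crank is at (226,233), arm toward the robot. The press is on the right with the shaft at (370,204), the knob at (312,204) and the gauge at (277,205).

```bash
cat > h.py <<'E'
import numpy as np,cv2
from station import r
from scipy.spatial.transform import Rotation as Ro
def pose():
    s=r.observe();o=s['orientation'];return np.array(s['tcp_pos']),Ro.from_quat([o[1],o[2],o[3],o[0]]).as_matrix(),s
def cam(c,P=None):
    p=r.camera_params(c);K=p['camera_matrix']
    if 'R' in p: return K,np.array(p['R']),np.array(p['t'])
    pos,R,_=P or pose();H=p['hand_eye'];Rw=R@H[:3,:3];tw=R@H[:3,3]+pos
    return K,Rw.T,-Rw.T@tw
def plane(C,uv,z):
    K,R,t=C;uv=np.atleast_2d(np.asarray(uv,float));d=(np.c_[uv,np.ones(len(uv))]@np.linalg.inv(K).T)@R
    o=-R.T@t;return o[:2]+d[:,:2]*((z-o[2])/d[:,2:])
def proj(C,X):
    K,R,t=C;x=(np.atleast_2d(X)@R.T+t)@K.T;return x[:,:2]/x[:,2:]
def rect(pts,mm=True):
    (c,s,a)=cv2.minAreaRect((np.asarray(pts)*1000).astype(np.float32));
    w,h=s
    if w<h: w,h=h,w;a+=90
    return np.array(c)/1000,(w,h),(a+90)%180-90   # long-axis direction, deg from world x
def face(C,im,mask,z):
    cs,_=cv2.findContours(mask.astype(np.uint8),cv2.RETR_EXTERNAL,cv2.CHAIN_APPROX_NONE)
    c=max(cs,key=cv2.contourArea)[:,0,:];return rect(plane(C,c,z))
def yaw():  # angle of tool y from world y, deg (ccw from above)
    _,R,_=pose();return np.degrees(np.arctan2(-R[0,1],R[1,1]))
def go(x,y,z,yawdeg=None,P=None):
    """print shift/turn units from the present pose to world TCP target"""
    pos,R,_=P or pose();Rt=R if yawdeg is None else target(yawdeg)
    d=R.T@(np.array([x,y,z])-pos)/.15;w=Ro.from_matrix(R.T@Rt).as_rotvec()/(np.pi/2)
    print('go',np.round(d,4),np.round(w,4))
def target(a):
    a=np.radians(a);return np.array([[-np.cos(a),-np.sin(a),0],[-np.sin(a),np.cos(a),0],[0,0,-1]])
E
python3 - <<'E'
from h import *
for c in ['top','side']:
    im=cv2.imread(f'pics/{c}0.png').astype(int);C=cam(c);r.grab_frame(c)
    b,g,rr=im[...,0],im[...,1],im[...,2]
    red=(rr>110)&(g<80)&(b<80)
    n,l,st,ce=cv2.connectedComponentsWithStats(red.astype(np.uint8),connectivity=8)
    for i in range(1,n):
        if st[i,4]>15:
            m=l==i;
            try:print(c,'red',st[i].tolist(),face(C,im,m,.036))
            except Exception as e:print(e)
    for q,z in [('block0',.0),('crank_tray',0),('crank',.004),('crank_foot',.004),('grip_mid',.0475),('shaft_top',.1395),('shaft_seat',.106),('knob_bar',.072),('jar_tangerine',0),('jar_black',0),('bay0',.03),('pointer',.05)]:
        for d in r.pinpoint(q,c)[:5]: print(c,q,round(d['score'],2),np.round(d['xy'],1),np.round(plane(C,d['xy'],z)[0],4))
E
```

```text
top red [352, 71, 5, 48, 142] (array([ 0.79646539, -0.18819125]), (136.3179931640625, 9.763803482055664), -1.5453872680664062)
top red [361, 78, 5, 35, 58] (array([ 0.79437091, -0.2091441 ]), (98.66332244873047, 8.036815643310547), 1.9482038021087646)
top red [259, 147, 85, 32, 454] (array([ 0.60661401, -0.03887287]), (219.992919921875, 75.97817993164062), 85.76936340332031)
top red [308, 191, 7, 23, 117] (array([ 0.50007562, -0.06168012]), (57.96522521972656, 14.699164390563965), -4.967460632324219)
top red [55, 192, 14, 6, 26] (array([0.52783997, 0.58438098]), (35.17277526855469, 6.363680362701416), -68.94260025024414)
top red [35, 206, 17, 9, 31] (array([0.48677271, 0.62874487]), (44.31837463378906, 5.996615886688232), -67.6793212890625)
top red [119, 233, 5, 5, 21] (array([0.41933307, 0.42481998]), (10.51544189453125, 10.158536911010742), 2.611715078353882)
top red [126, 232, 5, 5, 20] (array([0.42185706, 0.40714398]), (10.507317543029785, 10.168313026428223), 2.437344551086426)
top red [127, 239, 5, 5, 19] (array([0.40397742, 0.40383304]), (10.44106674194336, 10.137296676635742)
[... 2809 characters left out ...]
side grip_mid 0.43 [223.7 204.1] [0.391  0.1352]
side shaft_top 0.57 [259.1 263.5] [ 0.4834 -0.1892]
side shaft_seat 0.6 [260.8 248.6] [ 0.4893 -0.1097]
side shaft_seat 0.57 [257.3 278.4] [ 0.4794 -0.1997]
side knob_bar 0.65 [259.6 259.6] [ 0.4865 -0.1108]
side knob_bar 0.64 [260.1 245.2] [ 0.489  -0.0623]
side knob_bar 0.21 [271.8 183.4] [0.5302 0.1991]
side jar_tangerine 0.74 [212.9 264.7] [ 0.3694 -0.0546]
side jar_black 0.91 [191.7 309.7] [ 0.3304 -0.194 ]
side bay0 0.98 [305.7 255.9] [ 0.6026 -0.0589]
side bay0 0.67 [307.3 277.5] [ 0.5982 -0.1303]
side bay0 0.65 [304.9 225.7] [0.6137 0.0562]
side bay0 0.59 [305.1 243.1] [ 0.6064 -0.0125]
side pointer 0.72 [304.3 242.4] [ 0.601  -0.0313]
```

>>> servo_tool(
  plan="-0.9 -0.4 0 0 0 0.2; -0.9 -0.4 0 0 0 0.4; -0.9 -0.4 0 0 0 0.6; -0.9 -0.4 0 0 0 0.78; -0.9 -0.4 0 0 0 0.78; -0.9 -0.4 0 0 0 0.78; -0.9 -0.4 0 0 0 0.78; -0.9 -0.4 0 0 0 0.78",
)

```text
clock: 4.4
tcp_pos: [0.3179, 0.4862, 0.192]
orientation: [0.0, 0.706, 0.708, 0.0]
force: [0.3, 1.2, 0.2]
grip_width: 0.0855
gripper_force: 0.0
```

>>> servo_tool(
  plan="-0.7 0.9 0 0 0 0; -0.7 0.9 0 0 0 0;-0.7 0.9 0 0 0 0;-0.7 0.9 0 0 0 0",
)

```text
clock: 4.9
tcp_pos: [0.4568, 0.3773, 0.1922]
orientation: [0.001, 0.708, 0.706, 0.0]
force: [-0.1, 0.2, 0.6]
grip_width: 0.0854
gripper_force: 0.0
```

```bash
cat >> h.py <<'E'
def blocks(tag,z=.028,show=True):
    P=pose();im=r.grab_frame('wrist');C=cam('wrist',P);cv2.imwrite(f'pics/{tag}.png',im);out=[]
    hsv=cv2.cvtColor(im,cv2.COLOR_BGR2HSV)
    for d in r.regions_of('block0','wrist'):
        m=d['pixels'].astype(np.uint8);px=im[m>0]
        if d['score']<.3 or m.sum()<100: continue
        xy=plane(C,[[np.where(m)[1].mean(),np.where(m)[0].mean()]],z)[0]
        # top face: not wood-brown
        h,s,v=[hsv[...,i].astype(int) for i in range(3)]
        wood=(h>2)&(h<22)&(s>60)&(s<190)
        out.append((round(d['score'],2),d['box'],m,xy,face(C,im,m,z)))
        if show: print(round(d['score'],2),np.round(d['box']),np.round(xy,4),out[-1][4],'px',m.sum())
    return im,C,out
E
python3 - <<'E'
from h import *
print(pose()[0],yaw(),r.observe()['q'],r.observe()['clock'])
blocks('w1')
E
```

```text
[0.45683826 0.37734619 0.19224075] -90.22166509619755 [-1.02311607  0.36129448  0.32980385  1.69674863 -0.12627015  1.10408809
 -0.66010906] 4.9
0.79 [296. 119. 358. 171.] [0.5422 0.4057] (array([0.54202478, 0.40533612]), (59.8223991394043, 43.85110855102539), 28.215166091918945) px 1866
0.7 [285. 197. 339. 245.] [0.5327 0.3064] (array([0.53259204, 0.30565802]), (57.8758659362793, 49.49097442626953), 22.576595306396484) px 1603
0.55 [182. 111. 236. 156.] [0.4039 0.4173] (array([0.40388693, 0.41668109]), (60.97901153564453, 42.73660659790039), 9.179978370666504) px 1881
0.44 [179. 279. 288. 333.] [0.4217 0.1949] (array([0.42520285, 0.18043327]), (144.63430786132812, 91.18307495117188), -0.9160995483398438) px 3593
```

View pics/w1.png

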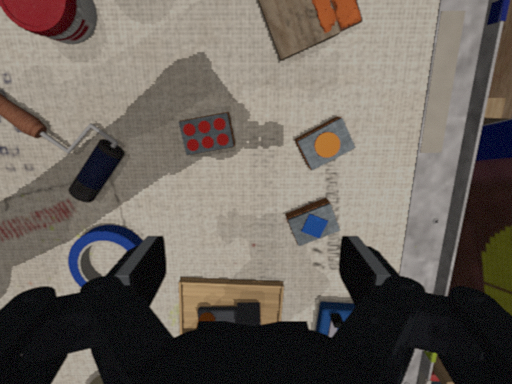

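The wrist view shows the three blocks, red dots at (207,133), orange at (326,145) and blue at (314,224). The tray is below at (230,305).

```bash
cat >> h.py <<'E'
def pat(im,C,z=.028,only=None):
    """face pattern centroid, and face rectangle without the wooden sides, near each"""
    hsv=cv2.cvtColor(im,cv2.COLOR_BGR2HSV).astype(int);h,s,v=[hsv[...,i] for i in range(3)]
    for n,m in dict(orange=(h>6)&(h<20)&(s>190)&(v>110),blue=(h>100)&(h<125)&(s>150)&(v>90),red=((h<6)|(h>174))&(s>150)&(v>60)).items():
        if only and n!=only: continue
        m=m.astype(np.uint8);k=np.ones((9,9)) if n=='red' else np.ones((3,3));mc=cv2.morphologyEx(m,cv2.MORPH_CLOSE,k)
        N,l,st,ce=cv2.connectedComponentsWithStats(mc)
        for i in range(1,N):
            mm=(l==i)&(m>0)
            if not 60<mm.sum()<4000: continue
            ys,xs=np.where(mm);c=plane(C,np.c_[xs,ys],z);w=c.max(0)-c.min(0)
            if w.max()>.07 or w.max()<.01: continue
            # grey face grown round it
            grey=((h>85)&(h<130)&(s>15)&(s<130)&(v<150))|(mm)
            roi=np.zeros(m.shape,bool);pc=proj(C,np.r_[c.mean(0),z][None])[0]
            yy,xx=np.mgrid[:m.shape[0],:m.shape[1]];f=C[0][0,0]/np.linalg.norm(C[1]@np.r_[c.mean(0),z]+C[2])
            g=(grey&((xx-pc[0])**2+(yy-pc[1])**2<(.042*f)**2)).astype(np.uint8)
            g=cv2.morphologyEx(cv2.morphologyEx(g,cv2.MORPH_CLOSE,np.ones((3,3))),cv2.MORPH_OPEN,np.ones((5,5)))
            try: R=face(C,im,g,z)
            except Exception: R=None
            print(n,mm.sum(),'px',np.round(pc),'centroid',np.round(c.mean(0),4),'size',np.round(w,3),'rect',R and (np.round(R[0],4),np.round(R[1],1),round(R[2],1)))
E
python3 - <<'E'
from h import *
C=cam('wrist');im=cv2.imread('pics/w1.png');pat(im,C)
E
```

```text
blue 73 px [504.  10.] centroid [0.7165 0.5492] size [0.004 0.018] rect (array([0.7157, 0.5456]), array([12.1,  7.8]), -89.9)
blue 362 px [314. 226.] centroid [0.5311 0.3053] size [0.03  0.032] rect (array([0.5303, 0.3066]), array([54.8, 38.9]), 22.9)
blue 173 px [325. 322.] centroid [0.5549 0.1588] size [0.012 0.04 ] rect (array([0.556 , 0.1587]), array([37.3, 13.4]), 87.7)
blue 65 px [344. 314.] centroid [0.5805 0.1719] size [0.016 0.015] rect (array([0.5945, 0.1601]), array([63.7, 46.6]), -89.9)
red 636 px [205. 134.] centroid [0.3975 0.4201] size [0.05  0.037] rect (array([0.3983, 0.4202]), array([55.3, 37.5]), 10.3)
```

```bash
python3 - <<'E'
from h import *
print(pose()[0],yaw())
im,C,o=blocks('w2');hsv=cv2.cvtColor(im,cv2.COLOR_BGR2HSV)
u=proj(C,[[.5415,.405,.028]])[0].astype(int);print(u,hsv[u[1],u[0]],im[u[1],u[0]])
pat(im,C)
E
```

```text
[0.45304798 0.38122373 0.19191128] -89.91039454664168
0.86 [291. 202. 342. 251.] [0.5324 0.3065] (array([0.53228687, 0.30580307]), (60.06196212768555, 50.05319595336914), 23.47603416442871) px 1669
0.65 [298. 121. 360. 176.] [0.5424 0.406 ] (array([0.5421861 , 0.40542282]), (60.25685501098633, 44.711177825927734), 28.664682388305664) px 1903
0.61 [187. 112. 241. 160.] [0.4039 0.4176] (array([0.40358865, 0.41711145]), (60.14258575439453, 41.088600158691406), 9.753915786743164) px 1809
[327 147] [ 15 182 175] [ 50 114 175]
blue 66 px [508.  16.] centroid [0.722  0.5434] size [0.004 0.019] rect (array([0.7203, 0.5442]), array([21.9,  8.3]), -76.8)
blue 358 px [317. 229.] centroid [0.5349 0.3005] size [0.03 0.03] rect (array([0.5341, 0.3016]), array([54.3, 39.5]), 22.3)
blue 154 px [327. 324.] centroid [0.5583 0.155 ] size [0.012 0.037] rect (array([0.5561, 0.1465]), array([52.1, 18.4]), 85.9)
red 626 px [209. 137.] centroid [0.4019 0.4163] size [0.05  0.036] rect (array([0.4024, 0.4166]), array([55.2, 37.4]), 9.5)
```

>>> servo_tool(
  plan="-0.535 0.543 0.4 0 0 -0.12; -0.535 0.543 0.813 0 0 -0.249; -0.535 0.543 0.813 0 0 -0.249; -0.535 0.543 0.813 0 0 -0.249; -0.535 0.543 0.813 0 0 -0.249; -0.535 0.543 0.813 0 0 -0.249",
)

```text
clock: 5.85
tcp_pos: [0.5345, 0.3035, 0.0718]
orientation: [0.0, 0.555, 0.832, 0.001]
force: [0.4, 1.2, 0.5]
grip_width: 0.0853
gripper_force: 0.0
```

```bash
python3 - <<'E'
from h import *
print(pose()[0],yaw());go(.5345,.301,.002,-67.5)
P=pose();im=r.grab_frame('wrist');cv2.imwrite('pics/w3.png',im);pat(im,cam('wrist',P),only='blue')
E
```

```text
[0.53448433 0.30352474 0.07175788] -67.39832827361037
go [-0.0163 -0.0076  0.465 ] [ 0.0016 -0.0009  0.0011]
blue 884 px [252. 201.] centroid [0.5354 0.2999] size [0.031 0.031] rect (array([0.5348, 0.3012]), array([55.2, 38.2]), 22.6)
```

>>> servo_tool(
  plan="0 0 0.15 0 0 0; 0 0 0.3 0 0 0; 0 0 0.455 0 0 0; 0 0 0.455 0 0 0; 0 0 0.455 0 0 0; 0 0 0.455 0 0 0",
)

```text
clock: 6.65
tcp_pos: [0.5354, 0.3018, 0.0032]
orientation: [0.0, 0.556, 0.831, 0.001]
force: [0.2, 0.5, -0.3]
grip_width: 0.0852
gripper_force: 0.0
```

>>> servo_tool(
  plan="0 0 0 0 0 0; 0 0 0 0 0 0; 0 0 0 0 0 0; 0 0 0 0 0 0; 0 0 0 0 0 0; 0 0 0 0 0 0",
  jaw=255,
  force=50,
)

```text
clock: 7.4
tcp_pos: [0.5346, 0.301, 0.0017]
orientation: [-0.0, 0.556, 0.831, -0.0]
force: [-0.2, 0.0, 0.6]
grip_width: 0.0
gripper_force: 0.0
```

>>> servo_tool(
  plan="0 0 -0.3 0 0 0; 0 0 -0.65 0 0 0; 0 0 -0.65 0 0 0; 0 0 -0.65 0 0 0",
)

```text
clock: 7.9
tcp_pos: [0.5344, 0.301, 0.0992]
orientation: [-0.0, 0.556, 0.831, 0.0]
force: [0.8, 0.1, -1.0]
grip_width: 0.0004
gripper_force: 0.0
```

```bash
python3 - <<'E'
from h import *
p,R,s=pose();print(p,yaw(),s['grip_width'],s['gripper_force'],s['q'],s['clock'])
th=np.radians(-4.23)
for i,y in enumerate([-.081,-.027,.027,.081]):
    b=np.array([.6066,-.0389])+np.array([-np.sin(th),np.cos(th)])*y;print(i,b)
    go(*b,.11,-94.2)
E
```

```text
[0.5343883  0.30104076 0.09919898] -67.5397487707046 0.0003892068494801318 0.0 [-0.77907108  0.48775768  0.25748462  1.73777262 -0.14917726  0.93504109
 -0.06951552] 7.9
0 [ 0.60062541 -0.11967936]
go [-2.7607 -0.6635 -0.0728] [ 0.000e+00 -2.000e-04  2.962e-01]
1 [ 0.60460847 -0.06582645]
go [-2.4391 -0.5018 -0.0727] [ 0.000e+00 -2.000e-04  2.962e-01]
2 [ 0.60859153 -0.01197355]
go [-2.1174 -0.3401 -0.0726] [ 0.000e+00 -2.000e-04  2.962e-01]
3 [0.61257459 0.04187936]
go [-1.7958 -0.1784 -0.0725] [ 0.000e+00 -2.000e-04  2.962e-01]
```

```bash
python3 - <<'E'
from h import *
P=pose();im=r.grab_frame('wrist');cv2.imwrite('pics/w4.png',im);pat(im,cam('wrist',P));print(r.observe()['q'])
E
```

```text
orange 327 px [ 30. 291.] centroid [0.3702 0.1166] size [0.025 0.027] rect (array([0.3703, 0.117 ]), array([23.9, 21.5]), -25.3)
blue 752 px [253. 188.] centroid [0.5351 0.3003] size [0.031 0.031] rect (array([0.5348, 0.3011]), array([54.4, 37.2]), 22.4)
blue 67 px [252. 322.] centroid [0.5882 0.1676] size [0.011 0.009] rect (array([0.5887, 0.1637]), array([82.9, 74.4]), -78.4)
red 465 px [158.   5.] centroid [0.4119 0.4064] size [0.046 0.019] rect (array([0.4088, 0.4006]), array([55.2, 15.7]), 22.5)
[-0.77905733  0.48874286  0.25729592  1.73828073 -0.14918694  0.93502572
 -0.06953014]
```

View pics/w4.png

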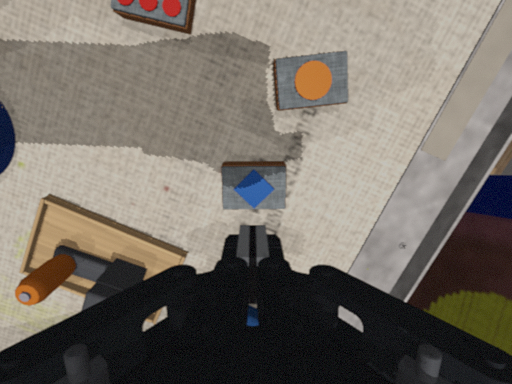

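```bash
python3 - <<'E'
from h import *
for c in ['top','side']:
    im=r.grab_frame(c);cv2.imwrite(f'pics/{c}1.png',im);C=cam(c);print(c);pat(im,C)
    print('tcp px',proj(C,pose()[0][None]))
t=cv2.imread('pics/top1.png');s=cv2.imread('pics/side1.png')
cv2.imwrite('pics/ts1.png',np.hstack([cv2.resize(t[120:280,90:250],None,fx=2.5,fy=2.5),cv2.resize(s[120:280,190:350],None,fx=2.5,fy=2.5)]))
E
```

```text
top
orange 230 px [313. 244.] centroid [ 0.3925 -0.0641] size [0.048 0.062] rect (array([ 0.391 , -0.0623]), array([62. , 40.9]), -46.1)
blue 71 px [287. 215.] centroid [0.4687 0.0015] size [0.013 0.049] rect (array([ 0.4709, -0.0066]), array([62.1, 26.2]), 89.5)
red 120 px [311. 204.] centroid [ 0.4976 -0.0618] size [0.061 0.018] rect (array([ 0.4889, -0.064 ]), array([63.4, 20.6]), -2.0)
red 113 px [125. 241.] centroid [0.4047 0.4154] size [0.049 0.035] rect (array([0.4011, 0.4184]), array([16. , 12.8]), 89.5)
red 542 px [ 64. 303.] centroid [0.2519 0.5609] size [0.063 0.065] rect (array([0.2532, 0.5617]), array([62.9, 60.7]), 89.5)
tcp px [[167.06011782 185.03965219]]
side
red 73 px [189. 132.] centroid [0.2367 0.6086] size [0.05  0.056] rect (array([0.2381, 0.6108]), array([51.5, 37.9]), -84.2)
red 267 px [260. 243.] centroid [ 0.4902 -0.0072] size [0.06  0.047] rect (array([0.4928, 0.0031]), array([65.2, 63.3]), 88.7)
tcp px [[271.50169346 157.72447571]]
```

View pics/ts1.png

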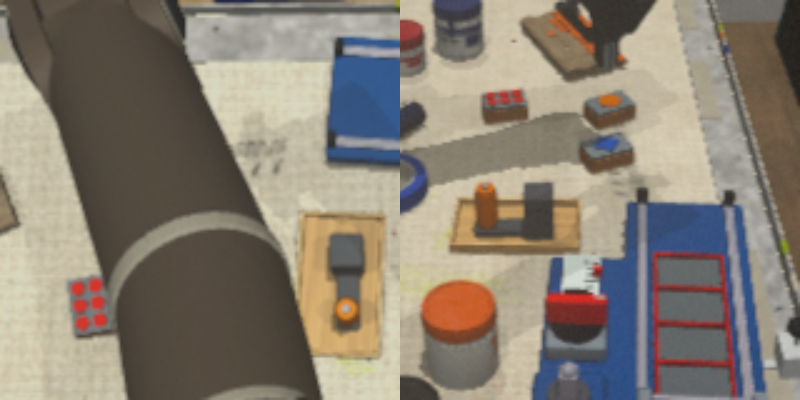

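The fingertips stand well above the reported TCP: about 30 mm, by both the side and wrist pictures. The fingers therefore closed above the block without touching it. I'll regrasp lower.

>>> servo_tool(
  plan="0 0 0 0 0 0; 0 0 0.2 0 0 0; 0 0 0.4 0 0 0; 0 0 0.55 0 0 0; 0 0 0.7 0 0 0; 0 0 0.78 0 0 0; 0 0 0.84 0 0 0; 0 0 0.84 0 0 0; 0 0 0.84 0 0 0",
  jaw=0,
)

```text
clock: 9.18
tcp_pos: [0.5351, 0.3013, -0.0261]
orientation: [0.0, 0.556, 0.831, 0.0]
force: [0.3, -1.0, -0.2]
grip_width: 0.0853
gripper_force: 0.0
```

>>> servo_tool(
  plan="0 0 0 0 0 0; 0 0 0 0 0 0; 0 0 0 0 0 0; 0 0 0 0 0 0; 0 0 0 0 0 0",
  jaw=255,
  force=50,
)

```text
clock: 9.8
tcp_pos: [0.5352, 0.3014, -0.0257]
orientation: [0.0, 0.556, 0.831, 0.001]
force: [-2.2, -0.3, 5.8]
grip_width: 0.0585
gripper_force: 53.9
```

```bash
python3 - <<'E'
from h import *
P=pose();im=r.grab_frame('wrist');cv2.imwrite('pics/w5.png',im);print(P[0],P[2]['force'],P[2]['grip_width'],P[2]['gripper_force'])
E
```

```text
[ 0.53515803  0.30136128 -0.02566273] [-2.21686209 -0.31007475  5.84007569] 0.05854546920065882 53.856298327445984
```

View pics/w5.png

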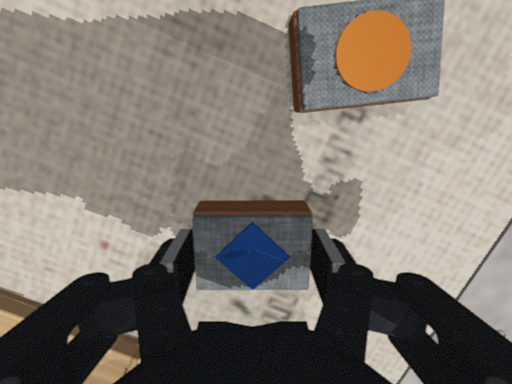

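>>> servo_tool(
  plan="0 0 -0.1 0 0 0; 0 0 -0.4 0 0 0; 0 0 -0.77 0 0 0; 0 0 -0.77 0 0 0; 0 0 -0.77 0 0 0",
)

```text
clock: 10.48
tcp_pos: [0.5344, 0.3011, 0.0892]
orientation: [-0.0, 0.556, 0.831, 0.0]
force: [-0.4, 0.4, -1.3]
grip_width: 0.0585
gripper_force: 54.2
```

>>> servo_tool(
  plan="-0.25 -0.02 0 0 0 0; -0.55 -0.05 0 0 0 0; -0.9 -0.09 0 0 0 0; -0.9 -0.09 0 0 0 0",
)

```text
clock: 10.98
tcp_pos: [0.5741, 0.1646, 0.0875]
orientation: [0.0, 0.559, 0.829, -0.002]
force: [0.2, 1.2, -0.9]
grip_width: 0.0586
gripper_force: 54.1
```

>>> servo_tool(
  plan="-0.3 -0.03 0 0 0 0.1; -0.6 -0.06 0 0 0 0.2; -0.896 -0.09 0 0 0 0.297; -0.896 -0.09 0 0 0 0.297; -0.896 -0.09 0 0 0 0.297; -0.896 -0.09 0 0 0 0.297",
)

```text
clock: 11.72
tcp_pos: [0.6119, 0.0437, 0.0881]
orientation: [-0.001, 0.732, 0.681, -0.0]
force: [0.8, -0.5, -0.4]
grip_width: 0.0586
gripper_force: 54.1
```

```bash
cat >> h.py <<'E'
def beds(tag):
    P=pose();im=r.grab_frame('wrist');C=cam('wrist',P);cv2.imwrite(f'pics/{tag}.png',im)
    for d in r.pinpoint('bay0','wrist'): print('bay',round(d['score'],2),np.round(d['xy']),np.round(plane(C,d['xy'],.03)[0],4))
    return im,C
E
python3 - <<'E'
from h import *
P=pose();print(P[0],yaw(),P[2]['grip_width'],P[2]['q'],P[2]['clock'])
im,C=beds('w6')
E
```

```text
[0.61189646 0.04370878 0.08808226] -94.10186553551308 0.05861293963694497 [-0.44241951  0.51782576  0.40697472  1.75286641 -0.24919578  0.92323413
 -0.00306197] 11.725
bay 0.85 [251. 196.] [0.6096 0.0397]
bay 0.81 [248. 301.] [ 0.5995 -0.0654]
```

View pics/w6.png

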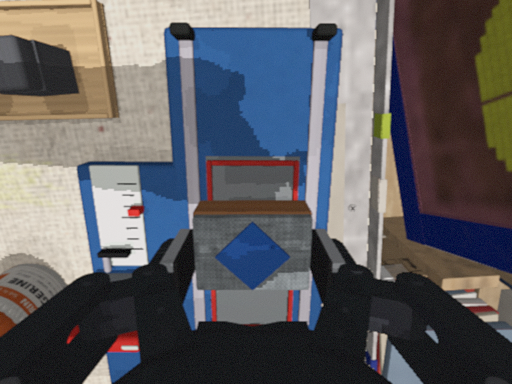

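```bash
python3 - <<'E'
from h import *
P=pose();C=cam('wrist',P);im=cv2.imread('pics/w6.png').astype(int)
b,g,rr=im[...,0],im[...,1],im[...,2];red=(rr>90)&(g<70)&(b<70)
# centre line of top rib, columns 220..285
cols=np.arange(215,292);rows=[np.where(red[145:175,c])[0].mean()+145 for c in cols if red[145:175,c].any()]
cc=[c for c in cols if red[145:175,c].any()]
p=plane(C,np.c_[cc,rows],.036);k=np.polyfit(p[:,0],p[:,1],1);print('top rib: yaw',np.degrees(np.arctan(k[0])),'mid y',np.polyval(k,p[:,0].mean()),p[:,0].mean())
for nm,(a,e) in dict(L=(200,222),R=(285,305)).items():
    rs=[q for q in range(163,195) if red[q,a:e].any()];cs=[np.where(red[q,a:e])[0].mean()+a for q in rs]
    p=plane(C,np.c_[cs,rs],.036);k=np.polyfit(p[:,1],p[:,0],1);print(nm,'yaw',-np.degrees(np.arctan(k[0])),'at y=.06 x',np.polyval(k,.06))
# gauge: red mark, pointer
m=np.zeros_like(red);m[200:222,118:150]=red[200:222,118:150];ys,xs=np.where(m);print('mark',xs.mean(),ys.mean(),m.sum())
v=im.sum(2);m=np.zeros_like(red);m[240:262,92:140]=v[240:262,92:140]<150;ys,xs=np.where(m);print('ptr',xs.mean(),ys.mean(),m.sum(),xs.min(),xs.max(),ys.min(),ys.max())
for q in ['mark','pointer','tension_knob']:
    for d in r.pinpoint(q,'wrist')[:2]: print(q,d['score'],d['xy'])
E
```

```text
top rib: yaw -4.356476505336541 mid y 0.06880771521518816 0.6138228786371452
L yaw -8.973553117270338 at y=.06 x 0.5773445881718161
R yaw -1.2347665627652609 at y=.06 x 0.647404690843237
mark 135.88793103448276 209.95689655172413 116
ptr 113.9746835443038 252.57805907172997 237 98 130 249 256
pointer 0.86 [121.1, 254.1]Traceback (most recent call last):
  File "<stdin>", line 15, in <module>
ValueError: it knows: bay, block, crank, crank_foot, crank_tray, grip_mid, jar_black, jar_tangerine, knob_bar, mark, pointer, press, shaft_seat, shaft_top
```

>>> servo_tool(
  plan="0 0 0.15 0 0 0.002; 0 0 0.3 0 0 0.002; 0 0 0.35 0 0 0.002; 0 0 0.35 0 0 0.002;0 0 0.35 0 0 0.002",
)

```text
clock: 12.55
tcp_pos: [0.6133, 0.0418, 0.0372]
orientation: [0.0, 0.734, 0.679, 0.001]
force: [-0.1, 0.3, -0.8]
grip_width: 0.0584
gripper_force: 59.4
```

```bash
python3 - <<'E'
from h import *
P=pose();print(P[0],yaw());go(.6115,.0417,.005,-94.3)
E
```

```text
[0.61325465 0.04179984 0.03717826] -94.45103881777106
go [-0.0016 -0.0119  0.2145] [ 0.0008 -0.0002 -0.0017]
```

>>> servo_tool(
  plan="0 -0.012 0.08 0 0 0; 0 -0.012 0.15 0 0 0; 0 -0.012 0.19 0 0 0; 0 -0.012 0.213 0 0 0; 0 -0.012 0.213 0 0 0; 0 -0.012 0.213 0 0 0",
)

```text
clock: 13.3
tcp_pos: [0.6109, 0.0418, 0.0044]
orientation: [0.0, 0.734, 0.679, 0.0]
force: [-1.4, -0.5, -0.5]
grip_width: 0.0584
gripper_force: 59.6
```

>>> servo_tool(
  plan="0 0 0 0 0 0; 0 0 0 0 0 0; 0 0 0 0 0 0; 0 0 0 0 0 0",
  jaw=40,
)

```text
clock: 13.8
tcp_pos: [0.6108, 0.0419, 0.0044]
orientation: [0.0, 0.734, 0.679, 0.0]
force: [-0.7, -0.3, 0.8]
grip_width: 0.0719
gripper_force: 0.0
```

>>> servo_tool(
  plan="0 0 -0.15 0 0 0; 0 0 -0.4 0 0 0; 0 0 -0.8 0 0 0; 0 0 -0.8 0 0 0; 0 0 -0.8 0 0 0",
)

```text
clock: 14.42
tcp_pos: [0.6106, 0.0421, 0.1242]
orientation: [-0.0, 0.734, 0.679, 0.0]
force: [0.7, 0.1, -1.3]
grip_width: 0.0721
gripper_force: 0.0
```

```bash
python3 - <<'E'
from h import *
P=pose();print(P[0],yaw(),P[2]['grip_width'])
im,C=beds('w7');pat(im,C,z=.058,only='blue')
for q in ['mark','pointer','knob_bar']:
    for d in r.pinpoint(q,'wrist')[:2]: print(q,d['score'],d['xy'],plane(C,d['xy'],.05))
E
```

```text
[0.61055902 0.04210729 0.12421959] -94.44134162114285 0.07214336715882845
bay 0.75 [254. 280.] [ 0.6027 -0.0681]
bay 0.65 [252. 321.] [ 0.5971 -0.1199]
bay 0.28 [255. 183.] [0.6123 0.0401]
blue 784 px [252. 190.] centroid [0.6098 0.0409] size [0.034 0.034] rect (array([0.6119, 0.05  ]), array([44.9, 36.5]), 52.1)
blue 61 px [136. 250.] centroid [ 0.4962 -0.0089] size [0.014 0.005] rect (array([ 0.489 , -0.0293]), array([45.9, 45.6]), -0.0)
```

View pics/w7.png

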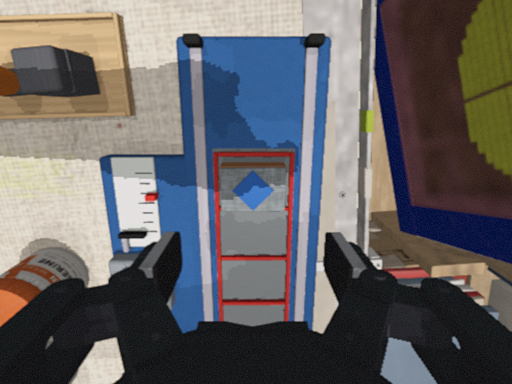

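>>> servo_tool(
  plan="0.4 -0.1 0 0 0 0; 0.8 -0.2 0 0 0 0; 0.9 -0.24 0 0 0 0; 0.9 -0.24 0 0 0 0",
  jaw=0,
)

```text
clock: 15.18
tcp_pos: [0.5847, 0.1803, 0.1236]
orientation: [-0.0, 0.733, 0.68, -0.001]
force: [-0.3, -0.9, -0.4]
grip_width: 0.0852
gripper_force: 0.0
```

>>> servo_tool(
  plan="0.4 -0.1 0 0 0 0; 0.8 -0.2 0 0 0 0; 0.9 -0.24 0 0 0 0; 0.9 -0.24 0 0 0 0",
)

```text
clock: 15.68
tcp_pos: [0.5603, 0.3155, 0.1239]
orientation: [0.0, 0.734, 0.679, -0.0]
force: [0.4, -1.3, -0.5]
grip_width: 0.0856
gripper_force: 0.0
```

>>> servo_tool(
  plan="0.3 -0.08 0.1 0 0 -0.11; 0.575 -0.16 0.2 0 0 -0.22; 0.575 -0.16 0.36 0 0 -0.33; 0.575 -0.16 0.36 0 0 -0.364; 0.575 -0.16 0.36 0 0 -0.364; 0.575 -0.16 0.36 0 0 -0.364;0.575 -0.16 0.36 0 0 -0.364",
)

```text
clock: 16.55
tcp_pos: [0.5434, 0.4038, 0.0708]
orientation: [0.0, 0.514, 0.858, 0.0]
force: [0.7, -0.1, 0.3]
grip_width: 0.0855
gripper_force: 0.0
```

```bash
sed -i 's/(s>190)&(v>110)/(s>150)\&(v>100)/' h.py; python3 - <<'E'
from h import *
P=pose();print(P[0],yaw(),P[2]['grip_width'])
im,C,o=blocks('w8');pat(im,C,only='orange');pat(im,C,only='red')
E
```

```text
[0.54344425 0.40380537 0.07082936] -61.79670876285001 0.08548673852671898
0.97 [ 53.  50. 150. 136.] [0.4069 0.419 ] (array([0.40768164, 0.41844986]), (66.2514419555664, 41.665279388427734), 10.24129581451416) px 5296
0.93 [216. 165. 297. 223.] [0.5427 0.4076] (array([0.54331006, 0.40662531]), (58.818843841552734, 46.02810287475586), 27.044126510620117) px 3899
orange 3038 px [355.  27.] centroid [0.5475 0.5452] size [0.05  0.046] rect (array([0.547 , 0.5433]), array([41., 38.]), 24.7)
orange 1000 px [254. 197.] centroid [0.5445 0.4039] size [0.029 0.029] rect (array([0.5439, 0.4047]), array([54.6, 37.8]), 28.2)
red 1815 px [91. 95.] centroid [0.4018 0.4165] size [0.053 0.037] rect (array([0.404 , 0.4169]), array([57.2, 38.3]), 9.9)
```

>>> servo_tool(
  plan="0.002 0.004 0.2 0 0 0; 0.002 0.004 0.4 0 0 0; 0.002 0.004 0.52 0 0 0; 0.002 0.004 0.6 0 0 0; 0.002 0.004 0.642 0 0 0; 0.002 0.004 0.642 0 0 0; 0.002 0.004 0.642 0 0 0",
)

```text
clock: 17.52
tcp_pos: [0.5437, 0.4054, -0.0251]
orientation: [0.0, 0.513, 0.859, 0.001]
force: [-0.5, -0.1, -0.0]
grip_width: 0.0851
gripper_force: 0.0
```

>>> servo_tool(
  plan="0 0 0 0 0 0; 0 0 0 0 0 0; 0 0 0 0 0 0; 0 0 0 0 0 0; 0 0 0 0 0 0",
  jaw=255,
  force=50,
)

```text
clock: 18.15
tcp_pos: [0.5437, 0.4055, -0.0249]
orientation: [0.0, 0.513, 0.859, 0.001]
force: [0.0, -0.2, 6.0]
grip_width: 0.0586
gripper_force: 54.4
```

>>> servo_tool(
  plan="0 0 -0.1 0 0 0; 0 0 -0.4 0 0 0; 0 0 -0.77 0 0 0; 0 0 -0.77 0 0 0; 0 0 -0.77 0 0 0",
)

```text
clock: 18.77
tcp_pos: [0.5428, 0.405, 0.0899]
orientation: [-0.0, 0.513, 0.859, 0.0]
force: [-0.5, -0.2, -0.3]
grip_width: 0.0584
gripper_force: 54.2
```

```bash
python3 - <<'E'
from h import *
p,R,s=pose();print(p,yaw(),s['grip_width'],s['gripper_force'])
th=np.radians(-4.35)
for i,y in enumerate([-135,-81,-27]):
    b=np.array([.6115,.0418])+np.array([-np.sin(th),np.cos(th)])*(y-27)/1000;print(i,b)
    go(*b,.09,-94.35)
E
```

```text
[0.54279732 0.40503447 0.08991725] -61.69014756984208 0.058438370450370807 54.16209697723389
0 [ 0.59921248 -0.11973333]
go [-3.2584e+00 -1.3280e+00 -1.7000e-03] [ 0.000e+00 -2.000e-04  3.629e-01]
1 [ 0.60330832 -0.06588889]
go [-2.9553e+00 -1.1337e+00 -1.6000e-03] [ 0.000e+00 -2.000e-04  3.629e-01]
2 [ 0.60740416 -0.01204444]
go [-2.6522e+00 -9.3940e-01 -1.5000e-03] [ 0.000e+00 -2.000e-04  3.629e-01]
```

>>> servo_tool(
  plan="-0.3 -0.1 0 0 0 0; -0.6 -0.2 0 0 0 0; -0.9 -0.32 0 0 0 0; -0.9 -0.32 0 0 0 0",
)

```text
clock: 19.27
tcp_pos: [0.5652, 0.2571, 0.0883]
orientation: [0.0, 0.516, 0.857, -0.002]
force: [-0.5, 1.1, -1.8]
grip_width: 0.0586
gripper_force: 54.1
```

>>> servo_tool(
  plan="-0.3 -0.1 0 0 0 0; -0.6 -0.2 0 0 0 0; -0.9 -0.32 0 0 0 0; -0.9 -0.32 0 0 0 0",
)

```text
clock: 19.77
tcp_pos: [0.5864, 0.1169, 0.0885]
orientation: [-0.0, 0.515, 0.857, -0.002]
force: [-0.3, 0.5, -0.9]
grip_width: 0.0587
gripper_force: 54.1
```

>>> servo_tool(
  plan="-0.25 -0.1 0 0 0 0.1; -0.5 -0.2 0 0 0 0.2; -0.852 -0.3 0 0 0 0.3; -0.852 -0.3 0 0 0 0.363; -0.852 -0.3 0 0 0 0.363; -0.852 -0.3 0 0 0 0.363; -0.852 -0.3 0 0 0 0.363; -0.852 -0.3 0 0 0 0.363",
)

```text
clock: 20.78
tcp_pos: [0.6076, -0.0114, 0.0895]
orientation: [-0.0, 0.733, 0.68, 0.0]
force: [0.7, -0.1, -1.6]
grip_width: 0.0588
gripper_force: 54.1
```

```bash
python3 - <<'E'
from h import *
P=pose();print(P[0],yaw(),P[2]['grip_width']);go(.6074,-.012,.005,-94.35)
P=pose();im=r.grab_frame('wrist');C=cam('wrist',P);cv2.imwrite('pics/w9.png',im);pat(im,C,z=.058,only='blue')
E
```

```text
[ 0.6076043  -0.01136504  0.08953901] -94.27522540284775 0.05876093801348992
go [-0.0045 -0.001   0.5636] [-0.     -0.0002  0.0008]
blue 1220 px [251. 132.] centroid [0.6098 0.0404] size [0.034 0.035] rect (array([0.6044, 0.0406]), array([42.4, 37.5]), -4.3)
blue 322 px [189. 307.] centroid [ 0.546  -0.1025] size [0.01 0.05] rect (array([ 0.5361, -0.111 ]), array([82.1, 60.7]), -57.2)
blue 349 px [314. 307.] centroid [ 0.6527 -0.1104] size [0.012 0.05 ] rect (array([ 0.6614, -0.1195]), array([82.7, 61.1]), 51.4)
blue 129 px [208. 305.] centroid [ 0.5622 -0.1022] size [0.005 0.029] rect (array([ 0.549 , -0.1197]), array([79.9, 47.3]), -41.0)
blue 126 px [295. 306.] centroid [ 0.6365 -0.1083] size [0.005 0.028] rect (array([ 0.6468, -0.1282]), array([79.5, 47.1]), 31.2)
blue 121 px [128. 335.] centroid [ 0.4883 -0.1275] size [0.018 0.007] rect (array([ 0.4897, -0.1271]), array([79.1, 70. ]), 53.2)
```

>>> servo_tool(
  plan="0.006 0 0.2 0 0 0; 0.006 0 0.4 0 0 0; 0.006 0 0.48 0 0 0; 0.006 0 0.53 0 0 0; 0.006 0 0.564 0 0 0; 0.006 0 0.564 0 0 0; 0.006 0 0.564 0 0 0",
)

```text
clock: 21.7
tcp_pos: [0.608, -0.0111, 0.0055]
orientation: [0.0, 0.733, 0.68, 0.0]
force: [-0.5, -0.6, -0.6]
grip_width: 0.0581
gripper_force: 54.1
```

>>> servo_tool(
  plan="0 0 0 0 0 0; 0 0 0 0 0 0; 0 0 0 0 0 0; 0 0 0 0 0 0",
  jaw=40,
)

```text
clock: 22.2
tcp_pos: [0.6077, -0.0111, 0.005]
orientation: [0.0, 0.734, 0.68, 0.0]
force: [-0.7, -0.7, 0.2]
grip_width: 0.0718
gripper_force: 0.0
```

>>> servo_tool(
  plan="0 0 -0.15 0 0 0; 0 0 -0.4 0 0 0; 0 0 -0.8 0 0 0; 0 0 -0.8 0 0 0; 0 0 -0.8 0 0 0",
)

```text
clock: 22.82
tcp_pos: [0.6075, -0.0109, 0.1248]
orientation: [-0.0, 0.733, 0.68, 0.0]
force: [-0.2, -0.8, -0.8]
grip_width: 0.072
gripper_force: 0.0
```

```bash
python3 - <<'E'
from h import *
P=pose();print(P[0],yaw(),P[2]['grip_width'])
im=r.grab_frame('wrist');C=cam('wrist',P);cv2.imwrite('pics/w10.png',im);pat(im,C,z=.058,only='orange');pat(im,C,z=.058,only='blue')
go(.402,.4165,.07,-80.2)
E
```

```text
[ 0.60745797 -0.01087034  0.12479695] -94.35044590930981 0.07202100019917135
orange 72 px [ 2. 20.] centroid [0.4266 0.1361] size [0.006 0.013] rect (array([0.4513, 0.1345]), array([8.6, 4.7]), -4.4)
orange 815 px [253. 191.] centroid [ 0.6068 -0.013 ] size [0.028 0.029] rect (array([ 0.6073, -0.0105]), array([54.1, 33.9]), -4.4)
blue 902 px [251. 129.] centroid [0.6097 0.0403] size [0.033 0.034] rect (array([0.6036, 0.0402]), array([43.5, 37. ]), -4.4)
blue 313 px [106. 377.] centroid [ 0.4337 -0.2094] size [0.034 0.017] rect (array([ 0.4431, -0.199 ]), array([48.5, 38.9]), -4.4)
go [ 2.7372 -1.5777  0.3624] [-0.001  -0.0002 -0.1573]
```

View pics/w10.png

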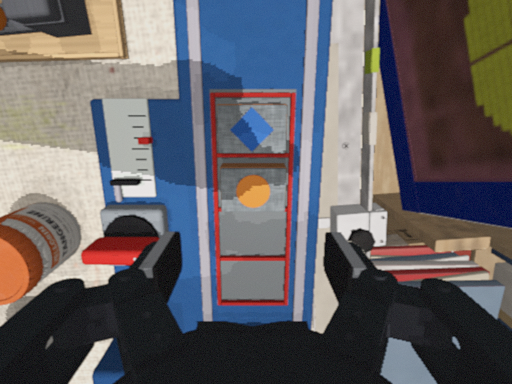

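Both blocks sit squarely in bays 3 (blue) and 2 (orange). The gauge mark is at px (145,140) and the pointer at (125,182). Next is the red-dot block.

>>> servo_tool(
  plan="0.4 -0.22 0 0 0 0; 0.75 -0.43 0 0 0 0; 0.92 -0.53 0 0 0 0; 0.92 -0.53 0 0 0 0; 0.92 -0.53 0 0 0 0",
  jaw=0,
)

```text
clock: 23.5
tcp_pos: [0.5387, 0.1316, 0.124]
orientation: [0.0, 0.734, 0.68, -0.001]
force: [0.1, -0.1, -0.3]
grip_width: 0.0853
gripper_force: 0.0
```

>>> servo_tool(
  plan="0.4 -0.22 0 0 0 0; 0.75 -0.43 0 0 0 0; 0.92 -0.53 0 0 0 0; 0.92 -0.53 0 0 0 0; 0.92 -0.53 0 0 0 0",
)

```text
clock: 24.12
tcp_pos: [0.4712, 0.2741, 0.1246]
orientation: [0.001, 0.734, 0.679, -0.0]
force: [-0.0, -0.7, -0.6]
grip_width: 0.0852
gripper_force: 0.0
```

>>> servo_tool(
  plan="0.4 -0.22 0.1 0 0 -0.08; 0.75 -0.43 0.2 0 0 -0.157; 0.897 -0.518 0.36 0 0 -0.157; 0.897 -0.518 0.36 0 0 -0.157; 0.897 -0.518 0.36 0 0 -0.157; 0.897 -0.518 0.36 0 0 -0.157; 0.897 -0.518 0.36 0 0 -0.157",
)

```text
clock: 25.0
tcp_pos: [0.4042, 0.4154, 0.0717]
orientation: [0.0, 0.645, 0.764, 0.001]
force: [-0.3, 0.6, 0.3]
grip_width: 0.0854
gripper_force: 0.0
```

```bash
python3 - <<'E'
from h import *
P=pose();print(P[0],yaw(),P[2]['grip_width'])
im,C,o=blocks('w11');pat(im,C,only='red')
E
```

```text
[0.40416212 0.41537663 0.07169478] -80.36343710011073 0.08536065870746802
0.92 [214. 160. 286. 219.] [0.4013 0.4201] (array([0.40151678, 0.41948737]), (59.09400177001953, 46.74010467529297), 9.614676475524902) px 3943
red 269 px [34.  3.] centroid [0.234  0.5258] size [0.036 0.009] rect (array([0.2324, 0.5248]), array([25.8,  4.8]), 9.6)
red 1296 px [250. 194.] centroid [0.4016 0.4167] size [0.051 0.037] rect (array([0.4015, 0.4176]), array([55.2, 37.7]), 9.6)
```

>>> servo_tool(
  plan="0.003 0 0.2 0 0 0; 0.003 0 0.4 0 0 0; 0.003 0 0.52 0 0 0; 0.003 0 0.6 0 0 0; 0.003 0 0.64 0 0 0; 0.003 0 0.64 0 0 0; 0.003 0 0.64 0 0 0",
)

```text
clock: 25.98
tcp_pos: [0.4033, 0.4171, -0.0244]
orientation: [-0.0, 0.644, 0.765, 0.001]
force: [0.3, 0.3, 0.4]
grip_width: 0.0855
gripper_force: 0.0
```

>>> servo_tool(
  plan="0 0 0 0 0 0; 0 0 0 0 0 0; 0 0 0 0 0 0; 0 0 0 0 0 0; 0 0 0 0 0 0",
  jaw=255,
  force=50,
)

```text
clock: 26.6
tcp_pos: [0.4031, 0.417, -0.0242]
orientation: [-0.0, 0.644, 0.765, 0.0]
force: [-0.6, -1.3, 6.0]
grip_width: 0.0585
gripper_force: 53.3
```

>>> servo_tool(
  plan="0 0 -0.1 0 0 0; 0 0 -0.4 0 0 0; 0 0 -0.77 0 0 0; 0 0 -0.77 0 0 0; 0 0 -0.77 0 0 0",
)

```text
clock: 27.22
tcp_pos: [0.4026, 0.4167, 0.0908]
orientation: [-0.0, 0.644, 0.765, 0.0]
force: [0.2, 0.2, -1.3]
grip_width: 0.0585
gripper_force: 54.4
```

```bash
python3 - <<'E'
from h import *
p,R,s=pose();print(p,yaw(),s['grip_width'],s['gripper_force']);go(.6033,-.0655,.09,-94.35)
E
```

```text
[0.40256608 0.41665524 0.0908373 ] -80.22679020870294 0.0585362924083773 54.39419209957123
go [-3.3949  0.7732  0.0038] [ 1.000e-04 -4.000e-04  1.569e-01]
```

>>> servo_tool(
  plan="-0.3 0.07 0 0 0 0; -0.6 0.14 0 0 0 0; -0.849 0.193 0 0 0 0; -0.849 0.193 0 0 0 0",
)

```text
clock: 27.72
tcp_pos: [0.4536, 0.2918, 0.0892]
orientation: [0.0, 0.646, 0.763, -0.002]
force: [0.1, 0.8, -1.8]
grip_width: 0.058
gripper_force: 54.3
```

>>> servo_tool(
  plan="-0.3 0.07 0 0 0 0; -0.6 0.14 0 0 0 0; -0.849 0.193 0 0 0 0; -0.849 0.193 0 0 0 0",
)

```text
clock: 28.22
tcp_pos: [0.5033, 0.1727, 0.0895]
orientation: [0.0, 0.646, 0.763, -0.001]
force: [0.6, 1.2, -1.3]
grip_width: 0.0585
gripper_force: 54.3
```

>>> servo_tool(
  plan="-0.3 0.07 0 0 0 0; -0.6 0.14 0 0 0 0; -0.849 0.193 0 0 0 0; -0.849 0.193 0 0 0 0",
)

```text
clock: 28.72
tcp_pos: [0.5535, 0.0531, 0.0897]
orientation: [0.0, 0.646, 0.764, -0.001]
force: [0.4, 0.3, -0.4]
grip_width: 0.0583
gripper_force: 54.3
```

>>> servo_tool(
  plan="-0.3 0.07 0 0 0 0.08; -0.6 0.14 0 0 0 0.157; -0.848 0.194 0 0 0 0.157; -0.848 0.194 0 0 0 0.157; -0.848 0.194 0 0 0 0.157; -0.848 0.194 0 0 0 0.157; -0.848 0.194 0 0 0 0.157",
)

```text
clock: 29.6
tcp_pos: [0.6034, -0.0639, 0.0904]
orientation: [-0.0, 0.733, 0.68, 0.0]
force: [0.3, 0.6, -1.3]
grip_width: 0.0581
gripper_force: 54.4
```

```bash
python3 - <<'E'
from h import *
P=pose();print(P[0],yaw(),P[2]['grip_width']);go(.6033,-.0655,.0055,-94.35)
E
```

```text
[ 0.60335781 -0.06394027  0.09037565] -94.25748916261612 0.05812918470702332
go [-1.070e-02  5.000e-04  5.658e-01] [-0.0002 -0.0004  0.001 ]
```

>>> servo_tool(
  plan="0 0 0.2 0 0 0; 0 0 0.4 0 0 0; 0 0 0.48 0 0 0; 0 0 0.53 0 0 0; 0 0 0.565 0 0 0; 0 0 0.565 0 0 0; 0 0 0.565 0 0 0",
)

```text
clock: 30.48
tcp_pos: [0.6039, -0.0655, 0.0063]
orientation: [0.0, 0.734, 0.68, 0.0]
force: [-0.8, 0.8, -0.8]
grip_width: 0.0583
gripper_force: 54.4
```

>>> servo_tool(
  plan="0 0 0 0 0 0; 0 0 0 0 0 0; 0 0 0 0 0 0; 0 0 0 0 0 0",
  jaw=40,
)

```text
clock: 30.98
tcp_pos: [0.6035, -0.0655, 0.0057]
orientation: [0.0, 0.734, 0.68, 0.0]
force: [-0.7, -0.0, -0.8]
grip_width: 0.0724
gripper_force: 0.0
```

>>> servo_tool(
  plan="0 0 -0.15 0 0 0; 0 0 -0.4 0 0 0; 0 0 -0.8 0 0 0; 0 0 -0.9 0 0 0; 0 0 -0.9 0 0 0",
)

```text
clock: 31.6
tcp_pos: [0.6041, -0.0654, 0.1416]
orientation: [0.001, 0.733, 0.68, 0.001]
force: [-0.5, 0.3, 0.6]
grip_width: 0.072
gripper_force: 0.0
```

```bash
python3 - <<'E'
from h import *
P=pose();print(P[0],yaw(),P[2]['grip_width'])
im=r.grab_frame('wrist');C=cam('wrist',P);cv2.imwrite('pics/w12.png',im)
for c in ['orange','blue','red']: pat(im,C,z=.058,only=c)
for q,z in [('knob_bar',.072),('pointer',.04),('mark',.04),('shaft_top',.1395),('shaft_seat',.106)]:
    for d in r.pinpoint(q,'wrist')[:2]: print(q,round(d['score'],2),np.round(d['xy']),plane(C,d['xy'],z))
E
```

```text
[ 0.60409363 -0.06541054  0.14160325] -94.35648570914526 0.07199876366564086
orange 840 px [251. 127.] centroid [ 0.6066 -0.0135] size [0.028 0.028] rect (array([ 0.5998, -0.0133]), array([41.5, 36.7]), -4.4)
orange 114 px [ 32. 164.] centroid [ 0.4025 -0.0314] size [0.027 0.028] rect None
blue 947 px [250.  62.] centroid [0.6098 0.0401] size [0.034 0.033] rect (array([0.6073, 0.0389]), array([33.7, 30.1]), 39.0)
blue 91 px [102. 349.] centroid [ 0.4219 -0.2417] size [0.008 0.024] rect (array([ 0.4226, -0.2318]), array([67.3, 58.8]), -6.0)
red 77 px [144.  78.] centroid [0.5187 0.0347] size [0.011 0.005] rect (array([0.5194, 0.0346]), array([12.2,  4. ]), -4.4)
knob_bar 0.78 [120. 185.] [[ 0.48648267 -0.05437963]]
knob_bar 0.27 [109. 375.] [[ 0.43176755 -0.26397536]]
pointer 0.62 [127. 122.] [[ 0.48982448 -0.00109165]]
shaft_top 0.97 [107. 375.] [[ 0.47805184 -0.19245197]]
shaft_seat 0.84 [126. 344.] [[ 0.47845747 -0.194104  ]]
shaft_seat 0.48 [252. 177.] [[ 0.60448435 -0.04793133]]
```

View pics/w12.png

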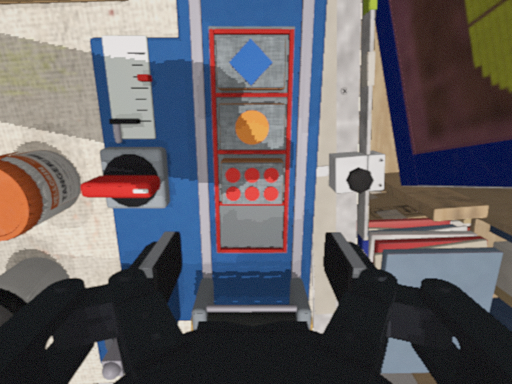

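All three blocks lie flat in bays 3, 2 and 1, bay 0 is empty, and the gauge mark is at (144,78) with the pointer at (126,122). Next I turn the knob.

>>> servo_tool(
  plan="0 -0.3 0 0 0 -0.11; 0 -0.6 0 0 0 -0.22; 0.01 -0.777 0 0 0 -0.33; 0.01 -0.777 0.1 0 0 -0.44; 0.01 -0.777 0.2 0 0 -0.55; 0.01 -0.777 0.3 0 0 -0.66; 0.01 -0.777 0.344 0 0 -0.77; 0.01 -0.777 0.344 0 0 -0.88; 0.01 -0.777 0.344 0 0 -0.99; 0.01 -0.777 0.344 0 0 -1; 0.01 -0.777 0.344 0 0 -1; 0.01 -0.777 0.344 0 0 -1",
  jaw=100,
)

```text
clock: 33.4
tcp_pos: [0.4873, -0.0551, 0.089]
orientation: [-0.0, 0.039, 0.999, -0.0]
force: [-0.0, 0.5, 0.1]
grip_width: 0.0519
gripper_force: 0.0
```

```bash
python3 - <<'E'
from h import *
P=pose();print(P[0],yaw(),P[2]['grip_width'],P[2]['q']);go(.488,-.055,.033,-4.35)
im=r.grab_frame('wrist');C=cam('wrist',P);cv2.imwrite('pics/w13.png',im)
for q in ['knob_bar']:
    for d in r.pinpoint(q,'wrist')[:2]: print(q,round(d['score'],2),np.round(d['xy']),plane(C,d['xy'],.072))
for d in r.regions_of('knob_bar','wrist')[:1]: print(d['score'],d['box'])
hsv=cv2.cvtColor(im,cv2.COLOR_BGR2HSV).astype(int);h,s,v=[hsv[...,i] for i in range(3)]
red=((h<6)|(h>174))&(s>150)&(v>60)
n,l,st,ce=cv2.connectedComponentsWithStats(red.astype(np.uint8))
for i in range(1,n):
    if st[i,4]>60: print(st[i],face(C,im,l==i,.088))
# mark and pointer from w12
P12=(np.array([.60409,-.06541,.1416]),target(-94.36),None);C=cam('wrist',P12)
yd=np.array([.0758,.997])
for z in [.034,.04,.046]:
    m=plane(C,[144,78],z)[0];p=plane(C,[[115,122],[138,121.5]],z);print(z,m,p,(m-p.mean(0))@yd)
E
```

```text
[ 0.48730934 -0.05514193  0.08896505] -4.489379532222792 0.051907076248260596 [-0.10115272  0.30743229  0.1386686   2.03587059 -0.05819167  0.80211811
  1.56401989]
go [-0.0046  0.0013  0.3731] [-0.     -0.0001 -0.0015]
knob_bar 0.84 [251. 210.] [[ 0.48861957 -0.05630308]]
0.86 [220.3, 166.0, 288.3, 254.4]
[ 242  165   22   90 1688] (array([ 0.48440152, -0.05468373]), (62.60251998901367, 14.171113014221191), -4.4981842041015625)
[359 209  10  14 117] (array([0.49309683, 0.01889712]), (9.743888854980469, 6.004508018493652), 1.1541054248809814)
[198 273 109  49 948] (array([ 0.55052545, -0.06025011]), (76.71560668945312, 40.35919189453125), 85.50362396240234)
[363 273  23   7 122] (array([0.53958618, 0.02729512]), (15.84818172454834, 4.821401119232178), 85.50366973876953)
[232 303  15  14 172] (array([ 0.55990875, -0.07056866]), (11.245359420776367, 10.307860374450684), -4.830657958984375)
[253 303  15  14 173] (array([ 0.56112335, -0.05515139]), (11.225553512573242, 10.3304443359375), -4.458854675292969)
0.034 [0.51106472 0.03780365] [[ 4.76061638e-01  4.50301361e-04]
 [ 4.98326555e-01 -7.78177727e-04]] 0.039663078496784805
0.04 [0.51310633 0.03709671] [[ 0.47882966  0.00051855]
 [ 0.50063252 -0.00068443]] 0.038839959138148944
0.046 [0.51514794 0.03638978] [[ 0.48159768  0.0005868 ]
 [ 0.50293848 -0.00059069]] 0.038016839779513055
```

View pics/w13.png

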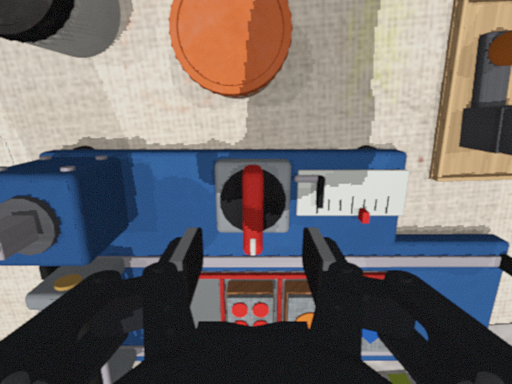

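```bash
cat >> h.py <<'E'
def tri(obs):
    A=[];b=[]
    for C,uv in obs:
        K,R,t=C;d=R.T@np.linalg.inv(K)@np.r_[uv,1];d/=np.linalg.norm(d);M=np.eye(3)-np.outer(d,d);A.append(M);b.append(M@(-R.T@t))
    return np.linalg.lstsq(np.vstack(A),np.hstack(b),rcond=None)[0]
E
python3 - <<'E'
from h import *
P12=(np.array([.60409,-.06541,.1416]),target(-94.36),None);P13=pose()
C12,C13=cam('wrist',P12),cam('wrist',P13)
i12=cv2.imread('pics/w12.png').astype(int);i13=cv2.imread('pics/w13.png').astype(int)
def cen(im,box,f):
    x0,y0,x1,y1=box;m=f(im[y0:y1,x0:x1]);ys,xs=np.where(m);return np.array([xs.mean()+x0,ys.mean()+y0]),m.sum()
fr=lambda a:(a[...,2]>90)&(a[...,1]<80)&(a[...,0]<80);fb=lambda a:a.sum(2)<120
m12,m13=cen(i12,(130,68,160,90),fr),cen(i13,(355,205,375,226),fr)
p12,p13=cen(i12,(105,114,145,130),fb),cen(i13,(310,172,332,215),fb)
print(m12,m13,p12,p13)
M=tri([(C12,m12[0]),(C13,m13[0])]);Q=tri([(C12,p12[0]),(C13,p13[0])]);print(M,Q,(M-Q)@np.array([.0758,.997,0]))
for zm,zp in [(.036,.036),(.036,.042),(.045,.045),(.042,.042)]:
    print(zm,zp,[(plane(c,a[0],zm)[0]-plane(c,b[0],zp)[0])@np.array([.0758,.997]) for c,a,b in [(C12,m12,p12),(C13,m13,p13)]])
E
```

```text
(array([144.12195122,  77.53658537]), np.int64(82)) (array([363.1875 , 215.46875]), np.int64(128)) (array([123.46391753, 120.94845361]), np.int64(97)) (array([319.69375, 190.5375 ]), np.int64(160))
[0.5130546  0.03738728 0.03907122] [0.48760158 0.00062008 0.04114671] 0.03858623749937627
0.036 0.036 [np.float64(0.03903895789826548), np.float64(0.0386422683733729)]
0.036 0.042 [np.float64(0.038781592171869585), np.float64(0.04008291167090733)]
0.045 0.045 [np.float64(0.03781524205081846), np.float64(0.037159785104863986)]
0.042 0.042 [np.float64(0.038223147333300796), np.float64(0.03765394619436694)]
```

>>> servo_tool(
  plan="-0.004 0 0.15 0 0 0; -0.004 0 0.28 0 0 0; -0.004 0 0.34 0 0 0; -0.004 0 0.373 0 0 0; -0.004 0 0.373 0 0 0; -0.004 0 0.373 0 0 0",
)

```text
clock: 34.3
tcp_pos: [0.4884, -0.0552, 0.0337]
orientation: [0.0, 0.038, 0.999, 0.0]
force: [-0.3, -0.8, 0.4]
grip_width: 0.0522
gripper_force: 0.0
```

>>> servo_tool(
  plan="0 0 0 0 0 0; 0 0 0 0 0 0; 0 0 0 0 0 0; 0 0 0 0 0 0; 0 0 0 0 0 0",
  jaw=255,
  force=80,
)

```text
clock: 34.92
tcp_pos: [0.4882, -0.0551, 0.0337]
orientation: [0.0, 0.038, 0.999, 0.0]
force: [-2.0, 0.0, 4.8]
grip_width: 0.012
gripper_force: 78.2
```

```bash
python3 - <<'E'
from h import *
P=pose();s=P[2];print(P[0],yaw(),s['grip_width'],s['gripper_force'],s['force'],s['ft_torque'])
E
```

```text
[ 0.48820533 -0.05506882  0.03367803] -4.365795455226809 0.011969266501079512 78.19247245788574 [-1.98292835  0.01683467  4.80740787] [ 0.11340305  0.27163538 -0.0581305 ]
```

>>> servo_tool(
  plan="0 0 0 0 0 0.08; 0 0 0 0 0 0.17; 0 0 0 0 0 0.26; 0 0 0 0 0 0.35; 0 0 0 0 0 0.44; 0 0 0 0 0 0.53; 0 0 0 0 0 0.62; 0 0 0 0 0 0.71; 0 0 0 0 0 0.8; 0 0 0 0 0 0.82",
)

```text
clock: 36.17
tcp_pos: [0.4888, -0.0544, 0.0337]
orientation: [0.0, 0.631, 0.776, 0.001]
force: [0.2, 1.4, 4.0]
grip_width: 0.0122
gripper_force: 78.4
```

```bash
python3 - <<'E'
from h import *
P=pose();s=P[2];print(P[0],yaw(),s['grip_width'],s['gripper_force'],s['force'],s['ft_torque'],s['q'])
im=r.grab_frame('wrist');C=cam('wrist',P);cv2.imwrite('pics/w14.png',im)
d=r.regions_of('knob_bar','top');
E
```

```text
[ 0.48878337 -0.05444438  0.03368116] -78.19028782564001 0.012216235309547597 78.4095847606659 [0.24089612 1.38551399 4.02757026] [0.45609989 0.01406847 0.09076286] [-0.35106984  0.42344185  0.45660159  2.09306702 -0.29199471  0.68390758
  0.5047732 ]
```

>>> servo_tool(
  plan="0 0 0 0 0 0.09; 0 0 0 0 0 0.18; 0 0 0 0 0 0.27; 0 0 0 0 0 0.36; 0 0 0 0 0 0.45; 0 0 0 0 0 0.54; 0 0 0 0 0 0.63; 0 0 0 0 0 0.72; 0 0 0 0 0 0.8; 0 0 0 0 0 0.82",
)

```text
clock: 37.52
tcp_pos: [0.4895, -0.0549, 0.0337]
orientation: [0.0, 0.97, 0.243, 0.001]
force: [4.2, 2.0, 5.2]
grip_width: 0.0119
gripper_force: 78.6
```

>>> servo_tool(
  plan="0 0 0 0 0 0.09; 0 0 0 0 0 0.18; 0 0 0 0 0 0.27; 0 0 0 0 0 0.36; 0 0 0 0 0 0.45; 0 0 0 0 0 0.54; 0 0 0 0 0 0.63; 0 0 0 0 0 0.7; 0 0 0 0 0 0.78; 0 0 0 0 0 0.8; 0 0 0 0 0 0.8; 0 0 0 0 0 0.8",
)

```text
clock: 39.02
tcp_pos: [0.4894, -0.0557, 0.0337]
orientation: [-0.0, 0.928, -0.373, 0.001]
force: [4.0, -0.2, 4.9]
grip_width: 0.0124
gripper_force: 79.0
```

```bash
python3 - <<'E'
from h import *
P=pose();s=P[2];print(P[0],yaw(),s['grip_width'],s['gripper_force'],s['force'],s['ft_torque'],s['q'])
im=r.grab_frame('wrist');C=cam('wrist',P);cv2.imwrite('pics/w15.png',im)
M=proj(C,[.51305,.03739,.039]);Q=proj(C,[[.48760+.0386*.0758,.0006+.0385,.0411]]);print(M,Q)
E
```

```text
[ 0.48941093 -0.05569222  0.03369823] 136.16743222424338 0.012436493821501172 79.02894973754883 [ 3.96629262 -0.15975142  4.88785932] [ 0.04164725 -0.89284571 -0.01112841] [-0.7931019   0.67864354  1.128303    2.11558871 -0.82454894  0.88294968
 -1.50492985]
[[130.31357674 281.40076263]] [[152.48037538 305.09176643]]
```

>>> servo_tool(
  plan="0 0 0 0 0 0; 0 0 0 0 0 0; 0 0 0 0 0 0; 0 0 -0.15 0 0 0; 0 0 -0.4 0 0 0; 0 0 -0.7 0 0 0; 0 0 -0.7 0 0 0",
  jaw=110,
)

```text
clock: 39.95
tcp_pos: [0.4894, -0.0556, 0.1404]
orientation: [-0.001, 0.927, -0.374, 0.002]
force: [-0.5, 0.3, -0.4]
grip_width: 0.0487
gripper_force: 0.0
```

>>> servo_tool(
  plan="0 0 0 0 0 -0.1; 0 0 0 0 0 -0.2; 0 0 0 0 0 -0.3; 0 0 0 0 0 -0.4; 0 0 0 0 0 -0.5; 0 0 0 0 0 -0.6; 0 0 0 0 0 -0.7; 0 0 0 0 0 -0.72; 0 0 0 0 0 -0.72",
)

```text
clock: 41.08
tcp_pos: [0.4876, -0.0551, 0.1378]
orientation: [-0.0, 0.984, 0.18, -0.0]
force: [0.5, 0.4, 1.0]
grip_width: 0.0483
gripper_force: 0.0
```

>>> servo_tool(
  plan="0 0 0 0 0 -0.1; 0 0 0 0 0 -0.2; 0 0 0 0 0 -0.3; 0 0 0 0 0 -0.4; 0 0 0 0 0 -0.5; 0 0 0 0 0 -0.6; 0 0 0 0 0 -0.7; 0 0 0 0 0 -0.72; 0 0 0 0 0 -0.72; 0 0 0 0 0 -0.72",
)

```text
clock: 42.32
tcp_pos: [0.4879, -0.0552, 0.138]
orientation: [-0.0, 0.734, 0.679, -0.0]
force: [-0.3, 0.2, 0.2]
grip_width: 0.0488
gripper_force: 0.0
```

>>> servo_tool(
  plan="0.35 0.2 0 0 0 0; 0.35 0.2 0 0 0 0;0.35 0.2 0 0 0 0;0.35 0.2 0 0 0 0",
)

```text
clock: 42.82
tcp_pos: [0.5213, -0.0061, 0.1381]
orientation: [-0.0, 0.734, 0.679, -0.0]
force: [-0.2, -0.8, -0.0]
grip_width: 0.0487
gripper_force: 0.0
```

```bash
python3 - <<'E'
from h import *
P=pose();s=P[2];print(P[0],yaw(),s['grip_width'],s['q'],s['clock'])
im=r.grab_frame('wrist');C=cam('wrist',P);cv2.imwrite('pics/w16.png',im)
print(proj(C,[.51305,.03739,.039]),proj(C,[[.48760+.0386*.0758,.0006+.0385,.0411]]))
cv2.imwrite('pics/w16v.png',np.vstack([im, ])[:, :])
E
```

```text
[ 0.52133113 -0.00605952  0.13808506] -94.47181358117778 0.04866528471394263 [-0.64803736  0.34368353  0.71396964  1.94417415 -0.27408572  0.9517669
  0.12001747] 42.825
[[240.89300174 135.89032056]] [[216.87230425 136.15733341]]
```

View pics/w16.png

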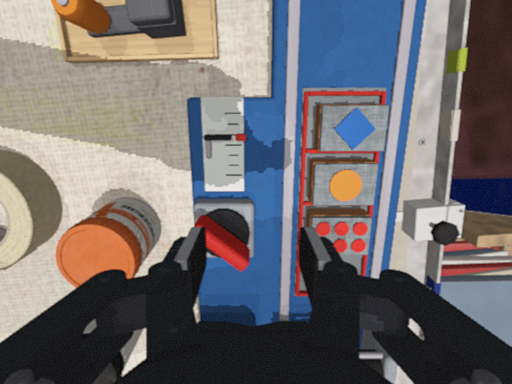

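```bash
python3 - <<'E'
from h import *
P=(np.array([.52133,-.00606,.13809]),target(-94.47),None);C=cam('wrist',P)
im=cv2.imread('pics/w16.png').astype(int)
def cen(box,f):
    x0,y0,x1,y1=box;m=f(im[y0:y1,x0:x1]);ys,xs=np.where(m);w=None;return np.array([xs.mean()+x0,ys.mean()+y0]),m.sum(),(xs.min()+x0,xs.max()+x0,ys.min()+y0,ys.max()+y0)
m=cen((232,125,255,150),lambda a:(a[...,2]>90)&(a[...,1]<80)&(a[...,0]<80));p=cen((198,125,232,150),lambda a:a.sum(2)<120)
print(m,p)
a=plane(C,m[0],.039)[0];b=plane(C,p[0],.041)[0];print(a,b,'pointer short of mark mm',1000*(a-b)@np.array([.0758,.997]))
E
```

```text
(array([240.65079365, 136.68253968]), np.int64(63), (np.int64(235), np.int64(245), np.int64(134), np.int64(140))) (array([217.75, 136.72]), np.int64(100), (np.int64(205), np.int64(230), np.int64(135), np.int64(139)))
[0.51279287 0.0366848 ] [0.49131936 0.03852274] pointer short of mark mm -0.20473464701867913
```

The pointer and mark coincide (rows 136.7 and 136.7, about 0.2 mm apart), and the blocks are undisturbed. Next I measure the shaft.

>>> servo_tool(
  plan="-0.1 -0.05 -0.413 0 0 0; -0.4 -0.1 -0.413 0 0 0; -0.65 -0.1 -0.413 0 0 0; -0.65 -0.1 -0.413 0 0 0;-0.65 -0.1 -0.413 0 0 0",
)

```text
clock: 43.5
tcp_pos: [0.4993, -0.1011, 0.2]
orientation: [-0.0, 0.734, 0.679, 0.0]
force: [1.4, -0.3, 0.3]
grip_width: 0.0485
gripper_force: 0.0
```

>>> servo_tool(
  plan="-0.35 -0.09 0 0 0 0; -0.635 -0.09 0 0 0 0; -0.635 -0.09 0 0 0 0; -0.635 -0.09 0 0 0 0; -0.635 -0.09 0 0 0 0; -0.635 -0.09 0 0 0 0; -0.635 -0.09 0 0 0 0",
)

```text
clock: 44.38
tcp_pos: [0.479, -0.1945, 0.2001]
orientation: [-0.0, 0.733, 0.68, 0.0]
force: [-0.2, -0.1, 0.1]
grip_width: 0.0486
gripper_force: 0.0
```

```bash
cat >> h.py <<'E'
def shaft(tag):
    P=pose();im=r.grab_frame('wrist');C=cam('wrist',P);cv2.imwrite(f'pics/{tag}.png',im);print(P[0],yaw())
    for q,z in [('shaft_top',.1395),('shaft_seat',.106)]:
        for d in r.pinpoint(q,'wrist')[:1]: print(q,round(d['score'],2),np.round(d['xy'],1),np.round(plane(C,d['xy'],z),4))
    print('expected px',proj(C,[[.4782,-.1948,.1395],[.4782,-.1948,.106]]))
    return im,C
E
python3 - <<'E'
from h import *
im,C=shaft('w17')
u=proj(C,[.4782,-.1948,.12])[0].astype(int)
c=im[max(0,u[1]-60):u[1]+60,u[0]-60:u[0]+60];cv2.imwrite('pics/w17c.png',cv2.resize(c,None,fx=4,fy=4));print(u)
E
```

```text
[ 0.479005   -0.19449476  0.20005328] -94.31674300196273
shaft_top 0.66 [252.2 190.7] [[ 0.4781 -0.1949]]
shaft_seat 0.58 [253.6 180.5] [[ 0.4795 -0.1942]]
expected px [[252.30162635 190.57306001]
 [252.29040449 181.15524483]]
[252 184]
```

View pics/w17c.png

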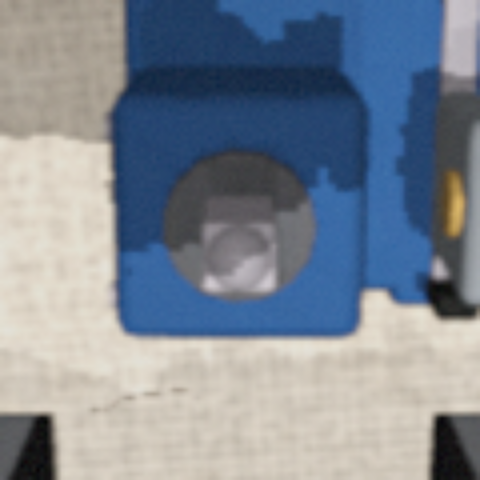

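The crop shows the collar centred at px (251.8,180.3) and the square shaft top at about (252,188.3), both square to the press. I'll take a second view at the grasp yaw, measured numerically, to cancel the camera bias.

>>> servo_tool(
  plan="0 0 0 0 0 -0.1; 0 0 0 0 0 -0.2; 0 0 0 0 0 -0.3; 0 0 0 0 0 -0.4; 0 0 0 0 0 -0.5; 0 0 0 0 0 -0.6; 0 0 0 0 0 -0.7; 0 0 0 0 0 -0.8; 0 0 0 0 0 -0.9; 0 0 0 0 0 -1; 0 0 0 0 0 -1; 0 0 0 0 0 -1",
)

```text
clock: 46.02
tcp_pos: [0.4788, -0.1953, 0.2001]
orientation: [-0.0, 0.04, 0.999, 0.0]
force: [0.5, 0.1, 0.7]
grip_width: 0.0485
gripper_force: 0.0
```

```bash
cat >> h.py <<'E'
def collar(im,C,z=.106):
    hsv=cv2.cvtColor(im,cv2.COLOR_BGR2HSV).astype(int);h,s,v=[hsv[...,i] for i in range(3)]
    blue=((h>100)&(h<125)&(s>110));u=proj(C,[.4782,-.1948,.103])[0]
    yy,xx=np.mgrid[:384,:512];near=(xx-u[0])**2+(yy-u[1])**2<28**2
    m=(~blue&near).astype(np.uint8);m=cv2.morphologyEx(m,cv2.MORPH_OPEN,np.ones((3,3)))
    n,l,st,ce=cv2.connectedComponentsWithStats(m);i=l[int(u[1]),int(u[0])]
    if i==0: i=1+np.argmax(st[1:,4])
    cs,_=cv2.findContours((l==i).astype(np.uint8),cv2.RETR_EXTERNAL,cv2.CHAIN_APPROX_NONE);c=cs[0]
    e=cv2.fitEllipse(cv2.convexHull(c));print('collar',st[i],np.round(e[0],2),np.round(e[1],1),np.round(plane(C,e[0],z),4))
E
python3 - <<'E'
from h import *
P17=(np.array([.479005,-.194495,.200053]),target(-94.317),None);collar(cv2.imread('pics/w17.png'),cam('wrist',P17))
im,C=shaft('w18');collar(im,C)
hsv=cv2.cvtColor(im,cv2.COLOR_BGR2HSV);print(im[160:206:3,240:268:3].sum(2)//3)
print(r.observe()['q'])
E
```

```text
collar [ 233  162   38   37 1140] [251.4  180.01] [37.9 38. ] [[ 0.4783 -0.1929]]
[ 0.47875507 -0.19527678  0.20007632] -4.532070083547914
shaft_top 0.81 [254.9 189.1] [[ 0.4773 -0.1928]]
shaft_seat 0.81 [256.5 181.4] [[ 0.479  -0.1911]]
expected px [[252.6773475  190.31560847]
 [252.62894332 180.91601343]]
collar [ 234  161   39   38 1145] [252.87 179.1 ] [37.8 38.2] [[ 0.4764 -0.1944]]
[[ 71  73  71  60  56  59  68  73  74  67]
 [ 59  56  70  71  74  73  73  68  63  68]
 [ 63  72  69  74  71  67  72  69  73  63]
 [ 74  72  73  71  71  71  72  72  73  69]
 [ 71  69  93  80  82  83  84  75  68  69]
 [100 111  82  87  88  86  90  85  62  65]
 [102  98 102 105  97  99 107  95  60  60]
 [102 101 131 107 109 106 107 130  65  65]
 [100 102 120 116 122 123 115 107  88 105]
 [ 98  97 150 177 133 132 123 102 104 101]
 [104 105 147 177 163 123 111 125 109 106]
 [ 97 101 179 145 148 158 128 166 102 104]
 [ 94  99 117 116 102 105 117 107 108 102]
 [ 97  96  96  98 101 106 104 105 106 101]
 [ 96  96  97  95  98 107 107 105 101  99]
 [ 93  96  92  91  93  99 103  99 101  97]]
[-0.15276105  0.23027941  0.53437139  1.87272463 -0.13262348  1.0734934
  1.92645212]
```

>>> servo_tool(
  plan="0 0.4 0 0 0 0; 0.1 0.767 0 0 0 0; 0.136 0.767 0 0 0 0; 0.136 0.767 0 0 0 0",
  jaw=100,
)

```text
clock: 46.68
tcp_pos: [0.4671, -0.079, 0.2003]
orientation: [0.0, 0.038, 0.999, -0.0]
force: [0.5, 0.1, -0.3]
grip_width: 0.0518
gripper_force: 0.0
```

>>> servo_tool(
  plan="0.1 0.4 0 0 0 0; 0.136 0.767 0 0 0 0; 0.136 0.767 0 0 0 0; 0.136 0.767 0 0 0 0",
)

```text
clock: 47.18
tcp_pos: [0.4561, 0.0359, 0.2001]
orientation: [0.0, 0.039, 0.999, -0.0]
force: [-1.2, -0.0, -0.3]
grip_width: 0.0521
gripper_force: 0.0
```

>>> servo_tool(
  plan="0.1 0.4 0.2 0 0 0; 0.135 0.767 0.5 0 0 0; 0.135 0.767 0.667 0 0 0; 0.135 0.767 0.667 0 0 0; 0.135 0.767 0.667 0 0 0; 0.135 0.767 0.667 0 0 0; 0.135 0.767 0.667 0 0 0",
)

```text
clock: 48.05
tcp_pos: [0.4451, 0.1532, 0.1011]
orientation: [0.001, 0.039, 0.999, 0.001]
force: [-0.5, -0.0, 0.4]
grip_width: 0.0522
gripper_force: 0.0
```

```bash
python3 - <<'E'
from h import *
P=pose();im=r.grab_frame('wrist');C=cam('wrist',P);cv2.imwrite('pics/w19.png',im);print(P[0],yaw(),P[2]['q'])
for q,z in [('crank',.004),('crank_foot',.004),('grip_mid',.0475),('crank_tray',0)]:
    for d in r.pinpoint(q,'wrist')[:1]: print(q,round(d['score'],2),np.round(d['xy'],1),np.round(plane(C,d['xy'],z),4))
hsv=cv2.cvtColor(im,cv2.COLOR_BGR2HSV).astype(int);h,s,v=[hsv[...,i] for i in range(3)]
# tray: wood mask ; hub: dark
for d in r.regions_of('crank_tray','wrist')[:1]:
    print('tray',d['score'],np.round(d['box']),face(C,im,d['pixels'],.014))
for d in r.regions_of('crank','wrist')[:1]:
    print('crank',d['score'],np.round(d['box']));m=d['pixels']
    np.save('pics/crank.npy',m)
u=proj(C,[[.4452,.1543,.064],[.3937,.155,.07]]);print(u)
u=u[0].astype(int);print(v[u[1]-48:u[1]+56:6,u[0]-60:u[0]+64:6])
E
```

```text
[0.44505549 0.15318632 0.10114704] -4.417713270348335 [-0.65762659  0.2593644   0.26326884  2.07711482 -0.09224036  0.81373814
  1.15373384]
crank 0.74 [251.4 183.6] [[0.4481 0.1523]]
grip_mid 0.56 [243.7 125.6] [[0.3891 0.1509]]
crank_tray 0.62 [259.  158.3] [[0.4242 0.1616]]
tray 0.8 [206.  72. 315. 235.] (array([0.42310349, 0.16132275]), (150.7130889892578, 90.9571533203125), -3.0016021728515625)
crank 0.56 [230. 104. 274. 226.]
[[253.54233017 199.17112128]
 [249.07800587 133.52804534]]
[[183 179 180 133 117 129 131  94  56  60  60  52 119 138 134 130 128 134
  105 132 144]
 [182 183 182 128 117 130 131 103  56  55  55  51 120 137 135 130 127 134
   98 128 138]
 [190 177 183 142 108 131 129 111  48  57  57  54 117 138 132 126 125 134
   99 123 130]
 [165 182 182 150 115 148 181 117  53  56  56  51  31 132 129 123 123 133
   95 120 144]
 [186 193 179 161 130 172 170  36  37  40  41  37  33 125 119 115 121 131
   96 165 194]
 [174 164 163 184  98 174 151  38  32  31  34  33  33 119 113 112 110 169
  129 183 181]
 [174 174 169 178  98 174 100  53  51  53  55  59  60  82 174 169 175 1
[... 297 characters left out ...]
0 183 171 173 163  84  83  78  74  68  68  55 179 176 188 182
  110 159 176]
 [171 184 174 175 177 183 179  77  74  72  75  73  71  61 179 175 188 184
  124 161 194]
 [167 167 165 187 195 184 177  70  78 108 137 161 175 195 179 176 186 184
  116 179 192]
 [ 64   2 183 187 196  80  76  75  78  79  79  83  92  93 107 110 114 112
  126  15  67]
 [ 59  12 190 185 191 173 193 192 191 193 196 195 194 196 194 192 184 193
  196  10  68]
 [ 16   9 193 190 195 179 194 196 191 189 192 189 180 192 188 194 191 195
  188  16  28]
 [ 15  14 196 186 195 188 189 192 195 196 194 191 195 193 195 192 186 192
  183  17   7]
 [ 20  22 197 188 194 184 191 192 195 195 181 193 186 193 186 181 188 192
  180  10  17]]
```

```bash
cat >> h.py <<'E'
def hub(im,C,rows,z=.064,verbose=True):
    hsv=cv2.cvtColor(im,cv2.COLOR_BGR2HSV).astype(int)
    m=((hsv[...,2]<105)&(hsv[...,1]<110)).astype(np.uint8)
    L=[];Rr=[]
    for q in rows:
        xs=np.where(m[q,215:295])[0]+215
        # run containing centre
        c=[x for x in xs]
        k=253
        while m[q,k-1]: k-=1
        j=253
        while m[q,j+1]: j+=1
        L.append((k-.5,q));Rr.append((j+.5,q))
    bot=[]
    for c in range(242,266):
        q=rows[-1]
        while m[q+1,c]: q+=1
        bot.append((c,q+.5))
    out=[]
    for nm,e in (('L',L),('R',Rr),('B',bot)):
        p=plane(C,e,z)
        if nm=='B': p=p[:,::-1]
        k=np.polyfit(p[:,0],p[:,1],1,w=None);res=p[:,1]-np.polyval(k,p[:,0]);g=abs(res)<.0012
        k=np.polyfit(p[g,0],p[g,1],1);print(nm,'slope deg',round(np.degrees(np.arctan(k[0])),2),'at mid',round(np.polyval(k,p[:,0].mean()),4),'n',g.sum());out.append((k,p[:,0].mean()))
    return L,Rr,bot
E
python3 - <<'E'
from h import *
P=pose();im=cv2.imread('pics/w19.png');C=cam('wrist',P);print(P[0],P[2]['clock'])
L,R,B=hub(im,C,range(190,214));print(L[::3],R[::3],B[::3])
E
```

```text
[0.44418408 0.15369381 0.10010459] 48.4
L slope deg 1.22 at mid 0.1363 n 24
R slope deg -2.73 at mid 0.1692 n 24
B slope deg -0.65 at mid 0.4635 n 24
[(228.5, 190), (229.5, 193), (229.5, 196), (229.5, 199), (230.5, 202), (230.5, 205), (230.5, 208), (231.5, 211)] [(271.5, 190), (272.5, 193), (272.5, 196), (271.5, 199), (271.5, 202), (271.5, 205), (272.5, 208), (272.5, 211)] [(242, 223.5), (245, 223.5), (248, 222.5), (251, 222.5), (254, 222.5), (257, 222.5), (260, 221.5), (263, 221.5)]
```

>>> servo_tool(
  plan="-0.026 -0.006 0.1 0 0 -0.041; -0.026 -0.006 0.25 0 0 -0.041; -0.026 -0.006 0.4 0 0 -0.041; -0.026 -0.006 0.52 0 0 -0.041; -0.026 -0.006 0.6 0 0 -0.041; -0.026 -0.006 0.647 0 0 -0.041; -0.026 -0.006 0.647 0 0 -0.041; -0.026 -0.006 0.647 0 0 -0.041",
)

```text
clock: 49.4
tcp_pos: [0.4484, 0.1526, 0.0035]
orientation: [0.0, 0.006, 1.0, 0.0]
force: [0.3, 0.4, 0.9]
grip_width: 0.0519
gripper_force: 0.0
```

>>> servo_tool(
  plan="0 0 0 0 0 0; 0 0 0 0 0 0; 0 0 0 0 0 0; 0 0 0 0 0 0; 0 0 0 0 0 0; 0 0 0 0 0 0",
  jaw=255,
  force=90,
)

```text
clock: 50.15
tcp_pos: [0.4484, 0.1526, 0.0038]
orientation: [0.0, 0.006, 1.0, 0.0]
force: [-1.3, -0.5, 8.1]
grip_width: 0.0322
gripper_force: 88.7
```

```bash
python3 - <<'E'
from h import *
P=pose();s=P[2];print(P[0],yaw(),s['grip_width'],s['gripper_force'],s['force'],s['ft_torque'])
E
```

```text
[0.4483959  0.15257255 0.00384369] -0.6753550256183206 0.03223669702240088 88.68067787960172 [-1.27558246 -0.54702296  8.09701299] [-0.12682202  0.37376432  0.04005715]
```

>>> servo_tool(
  plan="0 0 -0.1 0 0 0; 0 0 -0.3 0 0 0; 0 0 -0.55 0 0 0; 0 0 -0.8 0 0 0; 0 0 -1 0 0 0; 0 0 -1 0 0 0; 0 0 -1 0 0 0",
)

```text
clock: 51.02
tcp_pos: [0.4474, 0.1523, 0.1526]
orientation: [-0.0, 0.006, 1.0, -0.0]
force: [0.1, -0.4, -3.3]
grip_width: 0.0321
gripper_force: 89.9
```

>>> servo_tool(
  plan="-0.03 -0.2 -0.07 0 0 0.02; -0.05 -0.45 -0.07 0 0 0.041; -0.074 -0.7 -0.07 0 0 0.041; -0.074 -0.77 -0.07 0 0 0.041; -0.074 -0.77 -0.07 0 0 0.041",
)

```text
clock: 51.65
tcp_pos: [0.4573, 0.0357, 0.1631]
orientation: [-0.001, 0.039, 0.999, -0.0]
force: [-0.3, 0.8, -2.8]
grip_width: 0.032
gripper_force: 89.9
```

```bash
python3 - <<'E'
from h import *
P=pose();s=P[2];print(P[0],yaw(),s['grip_width'],s['gripper_force'],s['force']);go(.4774,-.1945,.156,-4.35)
E
```

```text
[0.45729477 0.03571819 0.16305327] -4.5099616553625665 0.032024016080304335 89.91072912700474 [-0.30837555  0.8463727  -2.77719761]
go [-0.2544 -1.5195  0.0474] [-0.0003 -0.0007 -0.0018]
```

>>> servo_tool(
  plan="-0.05 -0.25 0 0 0 0; -0.1 -0.5 0 0 0 0; -0.127 -0.76 0 0 0 0; -0.127 -0.76 0 0 0 0",
)

```text
clock: 52.15
tcp_pos: [0.4679, -0.0803, 0.1633]
orientation: [-0.0, 0.04, 0.999, -0.0]
force: [-0.3, 0.3, -3.0]
grip_width: 0.0319
gripper_force: 90.0
```

>>> servo_tool(
  plan="-0.05 -0.25 0 0 0 0; -0.1 -0.5 0 0 0 0; -0.127 -0.7 0 0 0 0; -0.127 -0.76 0 0 0 0; -0.127 -0.76 0 0 0 0; -0.127 -0.76 0 0 0 0; -0.127 -0.76 0 0 0 0; -0.127 -0.76 0 0 0 0",
)

```text
clock: 53.15
tcp_pos: [0.4786, -0.1927, 0.1635]
orientation: [0.0, 0.038, 0.999, 0.0]
force: [-0.1, 0.4, -2.1]
grip_width: 0.032
gripper_force: 90.2
```

```bash
python3 - <<'E'
from h import *
P=pose();s=P[2];print(P[0],yaw(),s['grip_width'],s['gripper_force'],s['force'],s['ft_torque'],s['q']);go(.4774,-.1945,.138,-4.35)
E
```

```text
[ 0.47855606 -0.19272461  0.16352936] -4.307907255323442 0.032026171772374726 90.23386454209685 [-0.11233932  0.42568897 -2.06619421] [-0.03903258 -0.03429046 -0.00283108] [-0.13290722  0.26876392  0.51291088  1.91990444 -0.15668969  0.99176828
  1.94636063]
go [ 0.0068 -0.0124  0.1702] [0.0002 0.0001 0.0005]
```

>>> servo_tool(
  plan="0.007 -0.012 0.08 0 0 0; 0.007 -0.012 0.13 0 0 0; 0.007 -0.012 0.13 0 0 0; 0.007 -0.012 0.13 0 0 0; 0.007 -0.012 0.13 0 0 0",
)

```text
clock: 53.78
tcp_pos: [0.4774, -0.1952, 0.1442]
orientation: [0.0, 0.038, 0.999, -0.0]
force: [1.3, -1.5, -2.3]
grip_width: 0.0322
gripper_force: 90.3
```

```bash
python3 - <<'E'
from h import *
P=pose();s=P[2];print(P[0],yaw(),s['force'],s['ft_torque']);go(.4774,-.1945,.106,-4.35)
E
```

```text
[ 0.47743517 -0.19522805  0.14421565] -4.369767983406851 [ 1.30430502 -1.47730414 -2.26880103] [ 0.01869863 -0.05152058  0.04101769]
go [0.0007 0.0048 0.2548] [-0.      0.0003 -0.0002]
```

Aligned within a millimetre, so I lower in small steps and watch the force.

>>> servo_tool(
  plan="0 0.004 0.02 0 0 0; 0 0.004 0.04 0 0 0; 0 0.004 0.06 0 0 0; 0 0.004 0.08 0 0 0; 0 0.004 0.08 0 0 0",
)

```text
clock: 54.4
tcp_pos: [0.4771, -0.1945, 0.1317]
orientation: [-0.0, 0.038, 0.999, 0.0]
force: [0.9, 0.5, -1.8]
grip_width: 0.0323
gripper_force: 90.3
```

```bash
python3 - <<'E'
from h import *
P=pose();s=P[2];print(P[0],yaw(),s['force'],s['ft_torque'],s['grip_width'])
E
```

```text
[ 0.47708306 -0.19447133  0.1316794 ] -4.364081936107257 [ 0.90540334  0.47935274 -1.82503432] [ 0.01058403 -0.01940072 -0.01669983] 0.03225270367391628
```

>>> servo_tool(
  plan="0 0 0.03 0 0 0; 0 0 0.06 0 0 0; 0 0 0.09 0 0 0; 0 0 0.12 0 0 0; 0 0 0.15 0 0 0; 0 0 0.165 0 0 0; 0 0 0.165 0 0 0; 0 0 0.165 0 0 0",
)

```text
clock: 55.4
tcp_pos: [0.4774, -0.1946, 0.1074]
orientation: [0.0, 0.038, 0.999, -0.0]
force: [0.9, 0.5, -1.9]
grip_width: 0.0319
gripper_force: 90.3
```

```bash
python3 - <<'E'
from h import *
P=pose();s=P[2];print(P[0],yaw(),s['force'],s['ft_torque'],s['grip_width'])
E
```

```text
[ 0.4773684  -0.19460348  0.1073624 ] -4.3692475658030725 [ 0.9411294   0.49831594 -1.92841785] [ 0.00842289 -0.01839471 -0.00460886] 0.031938449000486216
```

>>> servo_tool(
  plan="0 0 0.007 0 0 0; 0 0 0.014 0 0 0; 0 0 0.014 0 0 0",
)

```text
clock: 55.78
tcp_pos: [0.4775, -0.1946, 0.1059]
orientation: [0.0, 0.038, 0.999, 0.0]
force: [-1.9, 0.4, 5.0]
grip_width: 0.032
gripper_force: 91.2
```

>>> servo_tool(
  plan="0 0 0 0 0 0; 0 0 0 0 0 0; 0 0 0 0 0 0; 0 0 0 0 0 0",
  jaw=110,
)

```text
clock: 56.28
tcp_pos: [0.4773, -0.1945, 0.1051]
orientation: [-0.0, 0.038, 0.999, -0.0]
force: [0.9, 0.5, 0.9]
grip_width: 0.0488
gripper_force: 0.0
```

>>> servo_tool(
  plan="0 0 -0.1 0 0 0; 0 0 -0.3 0 0 0; 0 0 -0.6 0 0 0; 0 0 -0.67 0 0 0; 0 0 -0.67 0 0 0; 0 0 -0.67 0 0 0",
)

```text
clock: 57.02
tcp_pos: [0.4766, -0.1942, 0.2047]
orientation: [-0.001, 0.038, 0.999, 0.0]
force: [-1.0, 0.2, -0.3]
grip_width: 0.0484
gripper_force: 0.0
```

```bash
python3 - <<'E'
from h import *
P=pose();im=r.grab_frame('wrist');C=cam('wrist',P);cv2.imwrite('pics/w20.png',im);s=P[2];print(P[0],yaw(),s['q'])
for q,z in [('crank',.106),('crank_foot',.106),('grip_mid',.1495)]:
    for d in r.pinpoint(q,'wrist')[:1]: print(q,round(d['score'],2),np.round(d['xy'],1),np.round(plane(C,d['xy'],z),4))
g=np.array([.4776,-.1945])+.06*np.array([-np.cos(np.radians(4.35)),np.sin(np.radians(4.35))]);print(g,proj(C,[[*g,.172],[.4776,-.1945,.166]]))
hsv=cv2.cvtColor(im,cv2.COLOR_BGR2HSV).astype(int);h,s_,v=[hsv[...,i] for i in range(3)]
m=((h>4)&(h<20)&(s_>150)&(v>90)).astype(np.uint8);n,l,st,ce=cv2.connectedComponentsWithStats(m)
for i in range(1,n):
    if st[i,4]>150: print(st[i],ce[i],plane(C,ce[i],.172))
im2=r.grab_frame('side');cv2.imwrite('pics/side2.png',im2)
for q,z in [('crank',.106),('grip_mid',.1495)]:
    for d in r.pinpoint(q,'side')[:1]: print('side',q,round(d['score'],2),np.round(d['xy'],1),proj(cam('side'),[[.4776,-.1945,.106],[*g,.1495]]))
E
```

```text
[ 0.47661559 -0.19417206  0.20470852] -4.361306102530674 [-0.1500854   0.22121704  0.52785799  1.87030336 -0.12520424  1.08425619
  1.92079504]
crank 0.73 [250.8 180.2] [[ 0.4762 -0.1955]]
crank_foot 0.92 [250.4 121.3] [[ 0.4195 -0.1915]]
grip_mid 0.75 [247.4 125.8] [[ 0.421  -0.1937]]
[ 0.41777284 -0.18994907] [[251.76883651 122.64200116]
 [251.83520022 199.86786109]]
[ 342   21   79   80 4842] [381.35584469  60.44403139] [[ 0.38336934 -0.09901288]]
[234 107  32  34 740] [249.69594595 123.28378378] [[ 0.41810766 -0.19146691]]
[392 251  23  22 386] [402.87564767 260.68393782] [[ 0.5372293  -0.07496723]]
side crank 0.87 [256.4 277.7] [[256.41414315 276.54892986]
 [227.27903539 260.85503786]]
side grip_mid 0.51 [230.5 261.1] [[256.41414315 276.54892986]
 [227.27903539 260.85503786]]
```

The crank is seated: contact came at exactly the expected height. Now I take the grip.

>>> servo_tool(
  plan="0.3 0 0 0 0 0; 0.4 0 0 0 0 0; 0.4 0 0 0 0 0; 0.4 0 0.15 0 0 0; 0.4 0 0.3 0 0 0; 0.4 0 0.45 0 0 0; 0.4 0 0.55 0 0 0; 0.4 0 0.605 0 0 0; 0.4 0 0.605 0 0 0; 0.4 0 0.605 0 0 0",
)

```text
clock: 58.62
tcp_pos: [0.418, -0.1902, 0.1154]
orientation: [0.001, 0.038, 0.999, -0.0]
force: [1.3, 0.4, 0.4]
grip_width: 0.0484
gripper_force: 0.0
```

>>> servo_tool(
  plan="0 0 0 0 0 0; 0 0 0 0 0 0; 0 0 0 0 0 0; 0 0 0 0 0 0; 0 0 0 0 0 0",
  jaw=255,
  force=40,
)

```text
clock: 59.25
tcp_pos: [0.4173, -0.19, 0.115]
orientation: [-0.0, 0.038, 0.999, 0.0]
force: [-2.9, 0.1, 4.8]
grip_width: 0.0245
gripper_force: 39.2
```

```bash
python3 - <<'E'
from h import *
P=pose();s=P[2];print(P[0],yaw(),s['force'],s['ft_torque'],s['grip_width'],s['gripper_force']);go(.4178,-.19,.114,-4.35)
E
```

```text
[ 0.41728625 -0.19001282  0.11499586] -4.369994091196579 [-2.85301471  0.10320506  4.77850868] [ 0.02964759  0.59817554 -0.01294082] 0.024467829178910917 39.22491252422333
go [-0.0034  0.0003  0.0066] [ 0.0001 -0.0001 -0.0002]
```

>>> servo_tool(
  plan="-0.006 0.069 0 0 0 0; -0.024 0.137 0 0 0 0; -0.054 0.2 0 0 0 0; -0.094 0.257 0 0 0 0; -0.143 0.306 0 0 0 0; -0.2 0.346 0 0 0 0; -0.263 0.376 0 0 0 0; -0.33 0.394 0 0 0 0; -0.4 0.4 0 0 0 0; -0.47 0.394 0 0 0 0; -0.537 0.376 0 0 0 0; -0.6 0.346 0 0 0 0",
)

```text
clock: 60.75
tcp_pos: [0.5112, -0.1442, 0.1149]
orientation: [-0.0, 0.038, 0.999, 0.0]
force: [-3.2, 0.5, 6.1]
grip_width: 0.0239
gripper_force: 39.4
```

```bash
python3 - <<'E'
from h import *
P=pose();s=P[2];print(P[0],yaw(),s['force'],s['ft_torque'],s['grip_width'],s['gripper_force'],s['q'])
c=np.array([.4776,-.1945]);d=P[0][:2]-c;print(np.linalg.norm(d),180-4.35-np.degrees(np.arctan2(d[1],d[0])))
E
```

```text
[ 0.51116222 -0.14416145  0.11485201] -4.32081022680689 [-3.22317433  0.50702818  6.11874204] [0.06050155 0.9518233  0.03274712] 0.02386626001309207 39.420790672302246 [-0.19209701  0.35719388  0.47455927  1.93442182 -0.20639759  0.89823733
  1.88174059]
0.060501178083533245 119.34258100068024
```

>>> servo_tool(
  plan="-0.057 -0.04 0 0 0 0; -0.106 -0.089 0 0 0 0; -0.146 -0.146 0 0 0 0; -0.176 -0.21 0 0 0 0; -0.194 -0.277 0 0 0 0; -0.2 -0.346 0 0 0 0; -0.194 -0.416 0 0 0 0; -0.176 -0.483 0 0 0 0; -0.146 -0.546 0 0 0 0; -0.106 -0.603 0 0 0 0; -0.057 -0.653 0 0 0 0; 0 -0.693 0 0 0 0",
)

```text
clock: 62.25
tcp_pos: [0.503, -0.2492, 0.1152]
orientation: [0.0, 0.038, 0.999, 0.0]
force: [1.0, 3.7, 5.7]
grip_width: 0.0241
gripper_force: 39.4
```

>>> servo_tool(
  plan="0.063 -0.029 0 0 0 0; 0.131 -0.047 0 0 0 0; 0.2 -0.054 0 0 0 0; 0.27 -0.047 0 0 0 0; 0.337 -0.029 0 0 0 0; 0.4 0 0 0 0 0; 0.457 0.04 0 0 0 0; 0.506 0.089 0 0 0 0; 0.546 0.146 0 0 0 0; 0.576 0.21 0 0 0 0; 0.594 0.277 0 0 0 0; 0.6 0.346 0 0 0 0",
)

```text
clock: 63.75
tcp_pos: [0.4157, -0.1914, 0.1149]
orientation: [-0.001, 0.039, 0.999, -0.001]
force: [-2.4, -3.2, 7.4]
grip_width: 0.0245
gripper_force: 39.6
```

```bash
python3 - <<'E'
from h import *
P=pose();s=P[2];print(P[0],yaw(),s['force'],s['ft_torque'],s['grip_width'],s['gripper_force'])
im2=r.grab_frame('side');cv2.imwrite('pics/side3.png',im2)
a=cv2.imread('pics/side2.png').astype(int);d=(abs(im2.astype(int)-a).sum(2)>60);d[:,:285]=0;d[:,345:]=0;rows=np.where(d.sum(1)>8)[0];print('changed rows',rows)
def carr(y): 
    th=np.radians(-4.35);Rz=np.array([[np.cos(th),-np.sin(th)],[np.sin(th),np.cos(th)]]);return [proj(cam('side'),np.r_[np.array([.6054,-.039])+Rz@np.array([0,v/1000]),.093])[0].round(1) for v in (y-25,y,y+25)]
for y in (-165,-55,55,165): print(y,carr(y))
E
```

```text
[ 0.41574504 -0.19140192  0.11487617] -4.443127771840532 [-2.38456253 -3.183423    7.35172641] [-0.95456752  0.33281451 -0.00939089] 0.02452630609153828 39.590376019477844
changed rows [ 16  17  18  19  20  21  22  23  24  25  26  27  28  29  30  31  32  33
  34  35  36  37  38  39  40  41  42  43  44  45  46  47  48  49 244 245
 246 247 248 249 250 251 252 253 254 255 256 257 258 259 260 261 262 263
 264 265 266 267 268 269 270 271 272 273 277 278 279 280 281 282 283 284
 285 286 287 288 289 290 291 292 293 294 295 296 297 298 299 300 301 302
 303 304 305 306 307 308 309 351 352 353 354 355 356 357 358 359 360 361
 362 363 364 365 366 367 368 369 370 371 372 373 374 375]
-165 [array([311.5, 292.2]), array([310.9, 283.1]), array([310.3, 274.3])]
-55 [array([309.1, 254.7]), array([308.6, 247.1]), array([308.1, 239.9])]
55 [array([307.1, 223.6]), array([306.7, 217.2]), array([306.3, 211.1])]
165 [array([305.4, 197.3]), array([305.1, 191.9]), array([304.7, 186.7])]
```

The carriage has advanced about a third, as expected. Second turn.

>>> servo_tool(
  plan="-0.006 0.069 0 0 0 0; -0.024 0.137 0 0 0 0; -0.054 0.2 0 0 0 0; -0.094 0.257 0 0 0 0; -0.143 0.306 0 0 0 0; -0.2 0.346 0 0 0 0; -0.263 0.376 0 0 0 0; -0.33 0.394 0 0 0 0; -0.4 0.4 0 0 0 0; -0.47 0.394 0 0 0 0; -0.537 0.376 0 0 0 0; -0.6 0.346 0 0 0 0",
)

```text
clock: 65.3
tcp_pos: [0.5103, -0.1439, 0.1149]
orientation: [-0.001, 0.038, 0.999, 0.001]
force: [-2.1, 5.5, 9.4]
grip_width: 0.0241
gripper_force: 39.8
```

>>> servo_tool(
  plan="-0.057 -0.04 0 0 0 0; -0.106 -0.089 0 0 0 0; -0.146 -0.146 0 0 0 0; -0.176 -0.21 0 0 0 0; -0.194 -0.277 0 0 0 0; -0.2 -0.346 0 0 0 0; -0.194 -0.416 0 0 0 0; -0.176 -0.483 0 0 0 0; -0.146 -0.546 0 0 0 0; -0.106 -0.603 0 0 0 0; -0.057 -0.653 0 0 0 0; 0 -0.693 0 0 0 0",
)

```text
clock: 66.8
tcp_pos: [0.5031, -0.2489, 0.1152]
orientation: [0.0, 0.038, 0.999, 0.0]
force: [1.6, 2.1, 6.7]
grip_width: 0.0245
gripper_force: 39.6
```

>>> servo_tool(
  plan="0.063 -0.029 0 0 0 0; 0.131 -0.047 0 0 0 0; 0.2 -0.054 0 0 0 0; 0.27 -0.047 0 0 0 0; 0.337 -0.029 0 0 0 0; 0.4 0 0 0 0 0; 0.457 0.04 0 0 0 0; 0.506 0.089 0 0 0 0; 0.546 0.146 0 0 0 0; 0.576 0.21 0 0 0 0; 0.594 0.277 0 0 0 0; 0.6 0.346 0 0 0 0",
)

```text
clock: 68.3
tcp_pos: [0.4158, -0.1915, 0.1149]
orientation: [-0.001, 0.039, 0.999, -0.001]
force: [-2.6, -4.1, 7.4]
grip_width: 0.0247
gripper_force: 39.6
```

```bash
python3 - <<'E'
from h import *
P=pose();s=P[2];print(P[0],yaw(),s['force'],s['ft_torque'],s['grip_width'],s['gripper_force'])
E
```

```text
[ 0.4157719  -0.19153489  0.11490683] -4.441721817175461 [-2.58778438 -4.09203061  7.39396678] [-0.87990051  0.27583432 -0.02152684] 0.024655890358723544 39.639760851860046
```

>>> servo_tool(
  plan="-0.006 0.069 0 0 0 0; -0.024 0.137 0 0 0 0; -0.054 0.2 0 0 0 0; -0.094 0.257 0 0 0 0; -0.143 0.306 0 0 0 0; -0.2 0.346 0 0 0 0; -0.263 0.376 0 0 0 0; -0.33 0.394 0 0 0 0; -0.4 0.4 0 0 0 0; -0.47 0.394 0 0 0 0; -0.537 0.376 0 0 0 0; -0.6 0.346 0 0 0 0",
)

```text
clock: 69.8
tcp_pos: [0.5103, -0.144, 0.1149]
orientation: [-0.001, 0.037, 0.999, 0.001]
force: [-2.5, 3.9, 9.5]
grip_width: 0.024
gripper_force: 39.8
```

>>> servo_tool(
  plan="-0.057 -0.04 0 0 0 0; -0.106 -0.089 0 0 0 0; -0.146 -0.146 0 0 0 0; -0.176 -0.21 0 0 0 0; -0.194 -0.277 0 0 0 0; -0.2 -0.346 0 0 0 0; -0.194 -0.416 0 0 0 0; -0.176 -0.483 0 0 0 0; -0.146 -0.546 0 0 0 0; -0.106 -0.603 0 0 0 0; -0.057 -0.653 0 0 0 0; 0 -0.693 0 0 0 0",
)

```text
clock: 71.3
tcp_pos: [0.5031, -0.2489, 0.1152]
orientation: [0.0, 0.038, 0.999, 0.0]
force: [1.9, 2.3, 7.7]
grip_width: 0.0245
gripper_force: 39.7
```

>>> servo_tool(
  plan="0.063 -0.029 0 0 0 0; 0.131 -0.047 0 0 0 0; 0.2 -0.054 0 0 0 0; 0.27 -0.047 0 0 0 0; 0.337 -0.029 0 0 0 0; 0.4 0 0 0 0 0; 0.457 0.04 0 0 0 0; 0.506 0.089 0 0 0 0; 0.546 0.146 0 0 0 0; 0.576 0.21 0 0 0 0; 0.594 0.277 0 0 0 0; 0.6 0.346 0 0 0 0",
)

```text
clock: 72.8
tcp_pos: [0.4157, -0.1915, 0.1149]
orientation: [-0.001, 0.039, 0.999, -0.001]
force: [-2.8, -3.6, 7.7]
grip_width: 0.0246
gripper_force: 39.7
```

>>> servo_tool(
  plan="0 0.02 0 0 0 0; 0 0.035 0 0 0 0; 0 0.035 0 0 0 0",
)

```text
clock: 73.18
tcp_pos: [0.4163, -0.186, 0.1148]
orientation: [-0.001, 0.038, 0.999, -0.001]
force: [-1.9, -2.4, 8.0]
grip_width: 0.0241
gripper_force: 39.7
```

```bash
python3 - <<'E'
from h import *
P=pose();s=P[2];print(P[0],yaw(),s['force'],s['ft_torque'],s['grip_width'],s['gripper_force'])
im2=r.grab_frame('side');cv2.imwrite('pics/side4.png',im2)
im2=r.grab_frame('top');cv2.imwrite('pics/top4.png',im2)
a=cv2.imread('pics/side0.png').astype(int);d=(abs(cv2.imread('pics/side4.png').astype(int)-a).sum(2)>60);d[:,:285]=0;d[:,325:]=0;rows=np.where(d.sum(1)>8)[0];print('changed rows',rows[rows>150])
E
```

```text
[ 0.41627588 -0.18601181  0.11480908] -4.394821890157016 [-1.87145194 -2.44440852  8.02499525] [-0.54811398  0.45536509 -0.00167736] 0.024056691835117577 39.73233640193939
changed rows [151 152 153 154 155 156 157 158 159 160 161 162 163 164 165 166 167 168
 169 170 171 172 173 174 175 176 177 178 179 180 181 182 183 184 185 186
 187 188 189 190 192 193 194 195 196 197 198 199 200 201 202 203 205 206
 207 208 209 210 211 212 213 214 218 219 220 221 222 223 224 225 226 227
 228 229 230 231 232 233 234 235 236 237 238 239 240 241 243 244 245 246
 247 248 249 250 251 252 253 254 255 256 258 259 260 261 262 263 278 279
 280 281 282 283 284 285 286 287 288 289 290 291 292 293 294 295 296 297
 298 299 300 301 302 303 304 305 306 307 308 309 310 311 312 313 314 315
 316 327 328 329 330 331 332 333 334 335 336 337 338 339 340 341 342 343
 344 345 346 347 348 349 350 351 352 353 354 355 356 357 358 359 360 361
 362 363 364 365 366 367 368 369 370 371 372 373 374 375 376]
```

>>> servo_tool(
  plan="-0.002 0.015 0 0 0 0; -0.004 0.03 0 0 0 0; -0.004 0.03 0 0 0 0; -0.004 0.03 0 0 0 0",
)

```text
clock: 73.78
tcp_pos: [0.417, -0.1816, 0.1147]
orientation: [-0.001, 0.038, 0.999, -0.0]
force: [-3.3, -2.4, 8.1]
grip_width: 0.0244
gripper_force: 39.8
```

```bash
python3 - <<'E'
from h import *
P=pose();s=P[2];print(P[0],s['force'],s['ft_torque'])
E
```

```text
[ 0.41703052 -0.18162432  0.11474936] [-3.25663171 -2.37354842  8.10958859] [-0.62306492  0.56337352  0.00991572]
```

>>> servo_tool(
  plan="-0.004 0.015 0 0 0 0; -0.006 0.03 0 0 0 0; -0.006 0.03 0 0 0 0; -0.006 0.03 0 0 0 0",
)

```text
clock: 74.28
tcp_pos: [0.4182, -0.1772, 0.1147]
orientation: [-0.001, 0.038, 0.999, -0.0]
force: [-3.6, -1.7, 7.5]
grip_width: 0.0244
gripper_force: 39.8
```

>>> servo_tool(
  plan="-0.004 0.01 0 0 0 0; -0.006 0.02 0 0 0 0; -0.006 0.02 0 0 0 0; -0.006 0.02 0 0 0 0",
)

```text
clock: 74.78
tcp_pos: [0.4191, -0.1742, 0.1147]
orientation: [-0.001, 0.038, 0.999, -0.0]
force: [-3.7, -1.3, 9.9]
grip_width: 0.0242
gripper_force: 39.9
```

```bash
python3 - <<'E'
from h import *
P=pose();s=P[2];print(P[0],s['force'],s['ft_torque'],s['clock'])
d=P[0][:2]-np.array([.4776,-.1945]);print(175.65-np.degrees(np.arctan2(d[1],d[0])))
im=r.grab_frame('side');cv2.imwrite('pics/side5.png',im)
a=cv2.imread('pics/side4.png').astype(int);d=(abs(im.astype(int)-a).sum(2)>60);d[:,:285]=0;d[:,340:]=0;rows=np.where(d.sum(1)>5)[0];print('changed rows',rows[rows>150])
E
```

```text
[ 0.41912413 -0.17424947  0.11470969] [-3.73888563 -1.25271002  9.90357134] [-0.61015911  0.73366786  0.04073599] 74.775
14.751260525093784
changed rows [190 191 192 198 199 200 201 203]
```

>>> servo_tool(
  plan="0.0 0.01 0 0 0 0; -0.008 0.02 0 0 0 0; -0.008 0.02 0 0 0 0; -0.008 0.02 0 0 0 0",
)

```text
clock: 75.32
tcp_pos: [0.4201, -0.1719, 0.1147]
orientation: [-0.002, 0.039, 0.999, -0.001]
force: [-5.5, -4.1, 10.8]
grip_width: 0.0245
gripper_force: 40.1
```

>>> servo_tool(
  plan="-0.004 0.01 0 0 0 0; -0.008 0.02 0 0 0 0; -0.008 0.02 0 0 0 0; -0.008 0.02 0 0 0 0",
)

```text
clock: 75.82
tcp_pos: [0.421, -0.1701, 0.1148]
orientation: [-0.002, 0.039, 0.999, -0.001]
force: [-7.5, -7.0, 11.5]
grip_width: 0.0244
gripper_force: 40.3
```

```bash
cat > t.py <<'E'
from h import *
import sys
P=pose();s=P[2];print(P[0],s['force'],s['ft_torque'],s['clock'])
d=P[0][:2]-np.array([.4776,-.1945]);a=np.arctan2(d[1],d[0]);print('psi',175.65-np.degrees(a),'r',np.linalg.norm(d),'Ft',np.dot(s['force'][:2],[np.sin(a),-np.cos(a)]),'Fr',np.dot(s['force'][:2],[np.cos(a),np.sin(a)]))
im=r.grab_frame('side');cv2.imwrite(f'pics/side{sys.argv[1]}.png',im)
b=cv2.imread(f'pics/side{sys.argv[2]}.png').astype(int);d=(abs(im.astype(int)-b).sum(2)>60);d[:,:285]=0;d[:,340:]=0;rows=np.where(d.sum(1)>5)[0];print('changed rows',rows[rows>150])
E
python3 t.py 6 5
```

```text
[ 0.42098438 -0.17005297  0.11478926] [-7.50235874 -6.9727519  11.53013815] [-1.78629611  1.61684372 -0.03093526] 75.825
psi 19.005029140980866 r 0.06166835610503881 Ft -9.375587678448928 Fr 4.123470799415686
changed rows [191 199]
```

>>> servo_tool(
  plan="0.008 -0.02 0 0 0 0; 0.008 -0.02 0 0 0 0; 0.008 -0.02 0 0 0 0",
)

```text
clock: 76.25
tcp_pos: [0.4203, -0.1712, 0.1147]
orientation: [-0.002, 0.038, 0.999, -0.0]
force: [-5.0, -2.0, 8.9]
grip_width: 0.0243
gripper_force: 40.0
```

>>> servo_tool(
  plan="0 0 0 0 0 0; 0 0 0 0 0 0; 0 0 0 0 0 0; 0 0 -0.15 0 0 0; 0 0 -0.4 0 0 0; 0 0 -0.6 0 0 0; 0 0 -0.6 0 0 0",
  jaw=110,
)

```text
clock: 77.12
tcp_pos: [0.4238, -0.1709, 0.2067]
orientation: [0.002, 0.038, 0.999, -0.0]
force: [-0.4, -0.2, -0.4]
grip_width: 0.0486
gripper_force: 0.0
```

>>> servo_tool(
  plan="-0.35 -0.15 0 0 0 0.08; -0.35 -0.15 0 0 0 0.17; -0.35 -0.15 0 0 0 0.17; -0.35 -0.15 0 0 0 0.17; -0.35 -0.15 0 0 0 0.17",
)

```text
clock: 77.75
tcp_pos: [0.4728, -0.1967, 0.2049]
orientation: [0.0, 0.17, 0.985, 0.0]
force: [0.1, -0.8, -0.5]
grip_width: 0.0488
gripper_force: 0.0
```

```bash
python3 - <<'E'
from h import *
P=pose();im=r.grab_frame('wrist');C=cam('wrist',P);cv2.imwrite('pics/w21.png',im);s=P[2];print(P[0],yaw(),s['force'],s['grip_width'])
for q,z in [('crank',.106),('crank_foot',.106),('grip_mid',.1495)]:
    for d in r.pinpoint(q,'wrist')[:1]: print(q,round(d['score'],2),np.round(d['xy'],1),np.round(plane(C,d['xy'],z),4))
hsv=cv2.cvtColor(im,cv2.COLOR_BGR2HSV).astype(int);h,s_,v=[hsv[...,i] for i in range(3)]
m=((h>4)&(h<20)&(s_>150)&(v>90)).astype(np.uint8);n,l,st,ce=cv2.connectedComponentsWithStats(m)
for i in range(1,n):
    if 150<st[i,4]<2500:
        p=plane(C,ce[i],.172)[0];e=p-np.array([.4776,-.1945]);print(st[i],ce[i],p,'psi',175.65-np.degrees(np.arctan2(e[1],e[0])),np.linalg.norm(e))
go(.4776,-.1945,.106)
for q in [(.4776,-.1945,.166)]: print(proj(C,q))
E
```

```text
[ 0.47276905 -0.1967059   0.20488341] -19.58305732964895 [ 0.0504305  -0.79601263 -0.51765568] 0.04876677952773572
crank 0.63 [257.4 181.8] [[ 0.4759 -0.1925]]
crank_foot 0.73 [256.2 121.4] [[ 0.4204 -0.1743]]
grip_mid 0.8 [261.  126.2] [[ 0.4232 -0.1718]]
[245 107  32  35 731] [260.22298222 123.81532148] [ 0.41989131 -0.17197673] psi 16.970331779165775 0.0619482936576933
[420 212  24  22 428] [431.46962617 222.44626168] [ 0.53698896 -0.06958958] psi 111.0788629532414 0.13831002390759892
go [-0.0227  0.0245  0.6606] [0. 0. 0.]
[[257.06827562 203.07721137]]
```

>>> servo_tool(
  plan="-0.022 0.026 0.15 0 0 0.008; -0.022 0.026 0.3 0 0 0.008; -0.022 0.026 0.45 0 0 0.008; -0.022 0.026 0.58 0 0 0.008; -0.022 0.026 0.655 0 0 0.008; -0.022 0.026 0.655 0 0 0.008; -0.022 0.026 0.655 0 0 0.008",
)

```text
clock: 78.82
tcp_pos: [0.4781, -0.1946, 0.1073]
orientation: [0.001, 0.177, 0.984, -0.0]
force: [-0.6, -0.9, -0.4]
grip_width: 0.0484
gripper_force: 0.0
```

```bash
python3 - <<'E'
from h import *
P=pose();print(P[0],yaw(),P[2]['force']);go(.4774,-.1943,.1065)
E
```

```text
[ 0.47809115 -0.19458049  0.10730975] -20.38346898932164 [-0.55494738 -0.86639521 -0.37467699]
go [0.005  0.0001 0.0054] [0. 0. 0.]
```

>>> servo_tool(
  plan="0 0 0 0 0 0; 0 0 0 0 0 0; 0 0 0 0 0 0; 0 0 0 0 0 0; 0 0 0 0 0 0; 0 0 0 0 0 0",
  jaw=255,
  force=90,
)

```text
clock: 79.58
tcp_pos: [0.4784, -0.1946, 0.1077]
orientation: [0.001, 0.177, 0.984, 0.0]
force: [-0.2, -1.0, 5.7]
grip_width: 0.0322
gripper_force: 89.2
```

```bash
python3 - <<'E'
from h import *
P=pose();s=P[2];print(P[0],yaw(),s['force'],s['ft_torque'],s['grip_width'],s['gripper_force'])
E
```

```text
[ 0.47835633 -0.19460601  0.10767278] -20.38131115842335 [-0.22811573 -1.04958209  5.70239763] [0.16105417 0.25682511 0.01762196] 0.0322154196359058 89.2300527977568
```

>>> servo_tool(
  plan="0 0 -0.02 0 0 0; 0 0 -0.05 0 0 0; 0 0 -0.08 0 0 0; 0 0 -0.12 0 0 0; 0 0 -0.12 0 0 0",
)

```text
clock: 80.2
tcp_pos: [0.4778, -0.1944, 0.1255]
orientation: [0.0, 0.177, 0.984, 0.0]
force: [0.7, -0.6, 0.3]
grip_width: 0.0318
gripper_force: 91.8
```

```bash
python3 - <<'E'
from h import *
P=pose();s=P[2];print(P[0],yaw(),s['force'],s['ft_torque'],s['grip_width'],s['gripper_force'])
E
```

```text
[ 0.47781702 -0.19439182  0.12551022] -20.384260010119956 [ 0.7205504  -0.63403888  0.25718872] [-0.07344575 -0.20161554  0.04475955] 0.03178214008820989 91.77204986113793
```

>>> servo_tool(
  plan="0 0 -0.05 0 0 0; 0 0 -0.12 0 0 0; 0 0 -0.2 0 0 0; 0 0 -0.27 0 0 0; 0 0 -0.27 0 0 0; 0 0 -0.27 0 0 0",
)

```text
clock: 80.95
tcp_pos: [0.4774, -0.1942, 0.165]
orientation: [-0.0, 0.177, 0.984, 0.0]
force: [-0.7, -0.0, -2.8]
grip_width: 0.0319
gripper_force: 91.6
```

```bash
python3 - <<'E'
from h import *
P=pose();s=P[2];print(P[0],yaw(),s['force'],s['ft_torque'],s['grip_width'],s['gripper_force'])
go(.4480,.1525,.1655,-0.7)
im=r.grab_frame('wrist');C=cam('wrist',P);cv2.imwrite('pics/w22.png',im)
c=P[0]+np.array([0,0,-.0017]);g=c+.06*np.array([-np.cos(np.radians(20.4)),np.sin(np.radians(20.4)),0])
print('expected foot px',proj(C,g),'grip',proj(C,g+[0,0,.0435]))
for q in ['crank','crank_foot','grip_mid']:
    for d in r.pinpoint(q,'wrist')[:1]: print(q,round(d['score'],2),np.round(d['xy'],1))
E
```

```text
[ 0.47740767 -0.19418734  0.16498982] -20.378686918626602 [-0.70438553 -0.02674601 -2.78490018] [ 0.02331482 -0.05281209  0.02439004] 0.031919451343278206 91.56659023479733
go [ 0.9886  2.0983 -0.0027] [ 1.000e-04 -2.000e-04 -2.187e-01]
expected foot px [[252.54028647 123.37908094]] grip [[252.64769092 128.18376063]]
crank 0.81 [252.2 211.1]
crank_foot 0.25 [473.7 114.3]
grip_mid 0.85 [252.4 124.8]
```

>>> servo_tool(
  plan="0.1 0.2 0 0 0 0; 0.2 0.45 0 0 0 0; 0.327 0.718 0 0 0 0; 0.327 0.718 0 0 0 0",
)

```text
clock: 81.65
tcp_pos: [0.4689, -0.0727, 0.1648]
orientation: [-0.001, 0.174, 0.985, 0.001]
force: [0.7, -1.4, -2.0]
grip_width: 0.0321
gripper_force: 91.5
```

>>> servo_tool(
  plan="0.1 0.25 0 0 0 0; 0.2 0.5 0 0 0 0; 0.327 0.718 0 0 0 0; 0.327 0.718 0 0 0 0",
)

```text
clock: 82.15
tcp_pos: [0.4604, 0.0438, 0.1649]
orientation: [-0.0, 0.175, 0.985, 0.0]
force: [-0.4, 0.2, -2.6]
grip_width: 0.0321
gripper_force: 91.5
```

>>> servo_tool(
  plan="0.1 0.25 0 0 0 -0.06; 0.2 0.5 0 0 0 -0.12; 0.327 0.717 0 0 0 -0.193; 0.327 0.717 0 0 0 -0.193; 0.327 0.717 0.2 0 0 -0.193; 0.327 0.717 0.4 0 0 -0.193; 0.327 0.717 0.6 0 0 -0.193; 0.327 0.717 0.75 0 0 -0.193; 0.327 0.717 0.75 0 0 -0.193; 0.327 0.717 0.75 0 0 -0.193",
)

```text
clock: 83.4
tcp_pos: [0.4531, 0.1587, 0.0534]
orientation: [0.0, 0.027, 1.0, -0.0]
force: [-0.1, 0.3, -2.7]
grip_width: 0.0321
gripper_force: 91.5
```

```bash
python3 - <<'E'
from h import *
P=pose();s=P[2];print(P[0],yaw(),s['force'],s['grip_width'],s['gripper_force'])
go(.452,.1598,.0058,-3)
im=r.grab_frame('wrist');C=cam('wrist',P);cv2.imwrite('pics/w23.png',im)
for d in r.regions_of('crank_tray','wrist')[:1]: print('tray',d['score'],np.round(d['box']),face(C,im,d['pixels'],.014))
for q in ['crank','grip_mid']:
    for d in r.pinpoint(q,'wrist')[:1]: print(q,round(d['score'],2),np.round(d['xy'],1))
E
```

```text
[0.45309886 0.15867321 0.05335027] -3.1166331017012077 [-0.07474387  0.2795719  -2.65311244] 0.03205109836903653 91.46113944167155
go [0.008  0.0071 0.317 ] [-0.0001  0.0006 -0.0013]
tray 0.72 [  1. 207. 282. 355.] (array([ 0.49735815, -0.01432226]), (194.9672393798828, 103.17207336425781), -66.05609703063965)
crank 0.79 [254.3 211.6]
grip_mid 0.58 [255.2 125. ]
```

>>> servo_tool(
  plan="0.004 0.005 0.08 0 0 0; 0.004 0.005 0.16 0 0 0; 0.004 0.005 0.22 0 0 0; 0.004 0.005 0.27 0 0 0; 0.004 0.005 0.3 0 0 0; 0.004 0.005 0.312 0 0 0; 0.004 0.005 0.312 0 0 0; 0.004 0.005 0.312 0 0 0",
)

```text
clock: 84.6
tcp_pos: [0.4518, 0.1603, 0.0062]
orientation: [0.0, 0.026, 1.0, 0.0]
force: [0.1, -0.4, 1.8]
grip_width: 0.0321
gripper_force: 92.1
```

```bash
python3 - <<'E'
from h import *
P=pose();s=P[2];print(P[0],yaw(),s['force'],s['ft_torque'])
E
```

```text
[0.45177034 0.16032225 0.00619561] -3.018478240977497 [ 0.05416129 -0.42492594  1.78447495] [-0.31764123  0.28402288  0.07806924]
```

Contact with the tray floor. I release, rise and move clear.

>>> servo_tool(
  plan="0 0 0.003 0 0 0; 0 0 0.003 0 0 0; 0 0 0.003 0 0 0; 0 0 0.003 0 0 0",
  jaw=115,
)

```text
clock: 85.1
tcp_pos: [0.4516, 0.1605, 0.0054]
orientation: [0.0, 0.026, 1.0, 0.0]
force: [-0.7, -0.0, 0.1]
grip_width: 0.0468
gripper_force: 0.0
```

>>> servo_tool(
  plan="0 0 -0.1 0 0 0; 0 0 -0.3 0 0 0; 0 0 -0.6 0 0 0; 0 0 -0.9 0 0 0; 0 0 -0.9 0 0 0; 0 0 -0.9 0 0 0",
)

```text
clock: 85.85
tcp_pos: [0.4514, 0.1604, 0.1407]
orientation: [0.0, 0.026, 1.0, 0.0]
force: [0.4, -0.5, -1.0]
grip_width: 0.0466
gripper_force: 0.0
```

>>> servo_tool(
  plan="0.2 0.4 -0.2 0 0 0; 0.3 0.8 -0.5 0 0 0; 0.3 0.9 -0.5 0 0 0; 0.3 0.9 -0.5 0 0 0; 0.3 0.9 -0.5 0 0 0",
)

```text
clock: 86.48
tcp_pos: [0.4133, 0.2962, 0.2139]
orientation: [-0.001, 0.027, 1.0, -0.001]
force: [0.0, -0.8, -1.0]
grip_width: 0.0468
gripper_force: 0.0
```

>>> servo_tool(
  plan="0.3 0.4 0 0 0 0; 0.6 0.8 0 0 0 0; 0.6 0.9 0 0 0 0; 0.6 0.9 0 0 0 0; 0.6 0.9 0 0 0 0",
)

```text
clock: 87.1
tcp_pos: [0.332, 0.435, 0.2144]
orientation: [-0.0, 0.027, 1.0, -0.001]
force: [0.4, -0.1, -0.0]
grip_width: 0.047
gripper_force: 0.0
```

```bash
python3 - <<'E'
from h import *
P=pose();print(P[0],r.observe()['clock'])
t=r.grab_frame('top');s=r.grab_frame('side');cv2.imwrite('pics/topF.png',t);cv2.imwrite('pics/sideF.png',s)
cv2.imwrite('pics/F.png',np.hstack([cv2.resize(t[120:280,190:390],None,fx=2,fy=2.4,interpolation=cv2.INTER_CUBIC),cv2.resize(s[170:330,175:355],None,fx=2.2,fy=2.4,interpolation=cv2.INTER_CUBIC)]))
for c in ['top','side']:
    C=cam(c)
    for q,z in [('crank',.004),('grip_mid',.0475),('crank_tray',0),('pointer',.041)]:
        for d in r.pinpoint(q,c)[:1]: print(c,q,round(d['score'],2),np.round(d['xy'],1),np.round(plane(C,d['xy'],z),4))
    a=cv2.imread(f'pics/{c}0.png').astype(int);b=(t if c=='top' else s).astype(int)
    for n in ('jar_tangerine','jar_black'):
        X=dict(jar_tangerine=(.3735,-.058,.085),jar_black=(.332,-.187,.085))[n];u=proj(C,X)[0].astype(int)
        print(n,abs(a-b)[u[1]-18:u[1]+18,u[0]-18:u[0]+18].sum(2).mean())
E
```

```text
[0.3319744  0.43498814 0.21439528] 87.1
top crank 0.79 [227. 220.] [[0.4607 0.1569]]
top grip_mid 0.53 [223.3 243.1] [[0.3949 0.1643]]
top crank_tray 0.87 [225.8 232.6] [[0.428  0.1602]]
top pointer 0.43 [269.  202.2] [[0.4998 0.0475]]
jar_tangerine 9.835648148148149
jar_black 7.569444444444445
side crank 0.62 [244.8 208.4] [[0.4498 0.1693]]
side grip_mid 0.71 [223.4 200.2] [[0.3893 0.1536]]
side crank_tray 0.68 [232.  210.7] [[0.4118 0.1643]]
side pointer 0.72 [189.8 308.7] [[ 0.3334 -0.2238]]
jar_tangerine 15.74537037037037
jar_black 6.186728395061729
```

View pics/F.png

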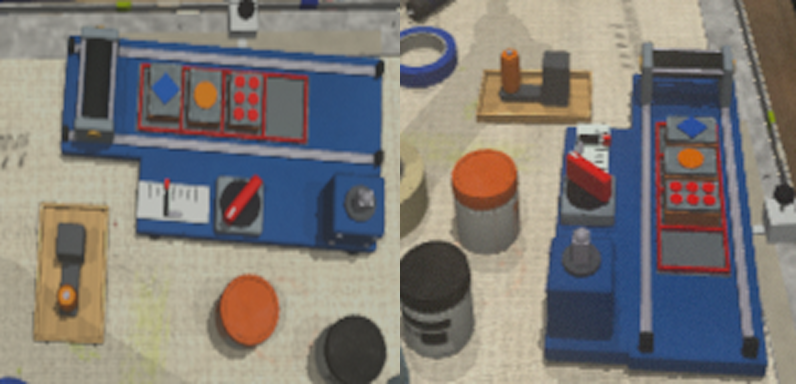

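```bash
python3 - <<'E'
from h import *
th=np.radians(-4.35);Rz=np.array([[np.cos(th),-np.sin(th)],[np.sin(th),np.cos(th)]]);C=cam('top')
for f,y in (('top0',-165),('topF',165)):
    X=np.r_[np.array([.6054,-.039])+Rz@np.array([0,y/1000]),.07];u=proj(C,X)[0]
    im=cv2.imread(f'pics/{f}.png').astype(int);x0,y0=int(u[0])-12,int(u[1])-14
    m=im[y0:y0+28,x0:x0+25].sum(2)<130;ys,xs=np.where(m);p=np.array([xs.mean()+x0,ys.mean()+y0]);w=plane(C,p,.07)[0]
    print(f,u,p,m.sum(),'local mm',1000*(Rz.T@(w-np.array([.6054,-.039]))))
E
```

```text
top0 [367.32853944 163.20763264] [364.55294118 160.81176471] 85 local mm [   5.88492298 -157.84530636]
topF [238.13790865 154.98532932] [238.98734177 148.98734177] 79 local mm [ 16.14643334 163.96782948]
```

```bash
python3 - <<'E'
from h import *
th=np.radians(-4.35);Rz=np.array([[np.cos(th),-np.sin(th)],[np.sin(th),np.cos(th)]]);C=cam('top')
from scipy.ndimage import map_coordinates
for f,y in (('top0',-165),('topF',165)):
    im=cv2.imread(f'pics/{f}.png').astype(float)
    L=np.arange(y-44,y+45,4)
    P=np.zeros((len(L),3))
    for x in (-25,-10,0,10,25):
        X=np.array([np.r_[np.array([.6054,-.039])+Rz@np.array([x/1000,l/1000]),.093] for l in L]);u=proj(C,X)
        P+=np.array([map_coordinates(im[...,k],[u[:,1],u[:,0]],order=1) for k in range(3)]).T/5
    print(f);print([(int(l-y),int(p[0]),int(p[2])) for l,p in zip(L,P)])
E
```

```text
top0
[(-44, 153, 177), (-40, 150, 176), (-36, 157, 180), (-32, 155, 178), (-28, 129, 125), (-24, 116, 50), (-20, 121, 93), (-16, 126, 119), (-12, 70, 53), (-8, 43, 45), (-4, 45, 46), (0, 44, 45), (4, 44, 44), (8, 43, 44), (12, 41, 42), (16, 39, 40), (20, 102, 100), (24, 117, 111), (28, 73, 44), (32, 76, 39), (36, 85, 41), (40, 81, 40), (44, 105, 43)]
topF
[(-44, 123, 46), (-40, 120, 47), (-36, 112, 47), (-32, 114, 47), (-28, 111, 46), (-24, 109, 70), (-20, 135, 130), (-16, 70, 62), (-12, 41, 42), (-8, 43, 44), (-4, 44, 45), (0, 44, 45), (4, 44, 45), (8, 43, 44), (12, 42, 42), (16, 86, 78), (20, 134, 129), (24, 103, 62), (28, 111, 47), (32, 108, 46), (36, 104, 46), (40, 118, 116), (44, 146, 169)]
```

```bash
python3 - <<'E'
from station import r
print(r.finish_job())
E
```

```text
the job is handed in; nothing more can be done
None
```

The job is done and handed in at about 88 s: the orange, blue and red-dot blocks lie face up in bays 2, 3 and 1, the pointer is about 0.2 mm from the mark by camera, the crank was wound three turns until the force rose at the stop (my camera check of the carriage agrees to within about 3 mm), and the crank is back flat in its tray with the jars untouched.

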